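Weigh the mobile's tubes on the sprung hook and box them

TASK

Weigh each black tube on the table in turn, from the longest to the shortest (two or three of them are there): hang it by the window in its plywood tab on the sprung hook, let go, and wait until it has hung quite still for a good second. Stand every weighed tube upright in the plywood box, then lower the lid gently until it is fully shut, leaving the hook empty and the other things on the table where they are.

Things in the scene. Friction and masses are not known exactly. Their poses are not given: they have to be found in the camera images.
- long_tube: Longest upright black tube, None if absent: 56 mm across, 110 mm tall with a heavy steel foot disc 84 mm wide, 4 thick; on top a plywood tab 18 mm thick (x), 52 wide (y), 72 tall (182 mm in all) with a window 36 wide, 42 tall just above the tube and a bar 30 tall over it. Origin: centre of underside, z up; window looked through along x. About 300 g. Grip the tab from above along y (52 mm) or x (18 mm).
- long_tube_eye (a point): Middle of the upper edge of that tube's window (underside of the bar), 152 mm above its underside; this edge rests on the hook.
- middle_tube: Middle-sized upright black tube, None if absent: 56 mm across, 90 mm tall with a heavy steel foot disc 84 mm wide, 4 thick; on top a plywood tab 18 mm thick (x), 52 wide (y), 72 tall (162 mm in all) with a window 36 wide, 42 tall just above the tube and a bar 30 tall over it. Origin: centre of underside, z up; window looked through along x. About 260 g. Grip the tab from above along y (52 mm) or x (18 mm).
- middle_tube_eye (a point): Middle of the upper edge of that tube's window (underside of the bar), 132 mm above its underside; this edge rests on the hook.
- short_tube: Shortest upright black tube, None if absent: 56 mm across, 70 mm tall with a heavy steel foot disc 84 mm wide, 4 thick; on top a plywood tab 18 mm thick (x), 52 wide (y), 72 tall (142 mm in all) with a window 36 wide, 42 tall just above the tube and a bar 30 tall over it. Origin: centre of underside, z up; window looked through along x. About 220 g. Grip the tab from above along y (52 mm) or x (18 mm).
- short_tube_eye (a point): Middle of the upper edge of that tube's window (underside of the bar), 112 mm above its underside; this edge rests on the hook.
- balance: Fixed sprung balance. Origin on the table directly below the middle of the hook's seat, z up. Its column (24 mm square, 302 mm tall) stands 135 mm away along +x of this frame; the hook's arm comes from the column and points along -x. Foot plate 12 mm thick from x = 70 to 220 mm, 110 mm wide.
- hook_seat (a point): Middle of the hook's flat seat, 215 mm above the table when empty; dips with load. Steel strip 16 mm wide (y), 5 thick; seat from balance x -17 to +17 mm; in front a lip 14 mm high ends the hook at x = -23; behind, the arm stands 14 mm above the seat. Slide the tab on along balance +x, across the arm, lip through the window, then lower: the bar sits on the seat behind the lip.
- hook (a joint): Dip of the sprung hook in m: 0 empty, growing downwards, at most 0.055; spring 100 N/m, so a hung tube dips it by 18 to 34 mm; it bobs for about 1 to 2 s, and the tube may swing a little longer.
- crate: Fixed open plywood box 150 (x) by 360 (y) by 191 mm tall, walls and floor 5 mm. Origin: centre of its underside, z up; tubes stand side by side along its y, at least 90 mm apart.
- lid (a joint): Opening of the lid in rad: 0 shut, starts at 1.35 to 1.65 (about upright); a stiff hinge, the lid stays where it is left; closing takes 1 to 2 N at the free edge.
- lid_hinge (a point): Middle of the lid's hinge line, on the box's far (+x) rim, 191 mm above the table; the line runs along the box's y. The lid is a plywood board 150 by 360 mm, 8 mm thick; shut, it lies from the hinge toward the box's -x; it opens upward.
- lid_handle (a point): Tip of the wooden knob on the lid's outer face, 120 mm from the hinge line, mid-length, 35 mm proud of the outer face.
- paint_pot: Small paint pot, a bystander to be left alone.
- flat_brush: Flat brush, a bystander to be left alone.
- tape_roll: Cardboard tape roll 68 mm across, among the tubes, a bystander to be left alone.
- water_cup: White cup, a bystander to be left alone.
- glue_bottle: White glue bottle 140 mm tall, a bystander to be left alone.
- sponge_block: Blue whiteboard eraser, a bystander to be left alone.
- paint_can: Paint can 75 mm tall, a bystander to be left alone.
There are look-alikes about, which are no part of the job. Leave any turquoise or yellow look-alike of the long_tube alone.

How it is judged (in metres and radians):
On the way, in this order (a step that is already met when the one before it is completed fails the run):
1. the long tube hangs on the dipped hook by its window, let go and still for a second (distance between long_tube_eye and hook_seat below 0.022 m and height (world z) of long_tube_eye below 0.207 m and linear speed of long_tube below 0.03 m/s and contact force between the fingers and long_tube below 0.1 N), for 1 s.
2. the middle tube hangs on the dipped hook by its window, let go and still for a second (distance between middle_tube_eye and hook_seat below 0.022 m and height (world z) of middle_tube_eye below 0.207 m and linear speed of middle_tube below 0.03 m/s and contact force between the fingers and middle_tube below 0.1 N), for 1 s.
3. the short tube hangs on the dipped hook by its window, let go and still for a second (distance between short_tube_eye and hook_seat below 0.022 m and height (world z) of short_tube_eye below 0.207 m and linear speed of short_tube below 0.03 m/s and contact force between the fingers and short_tube below 0.1 N), for 1 s.
At the end, for the whole second after the job is handed in: Every tube present stands upright (within 9 degrees) on the floor of the box, at rest; the lid is shut (joint under 0.04 rad); the hook is empty (joint under 4 mm) (linear speed of each of long_tube, middle_tube, short_tube below 0.02 m/s and angle between each of long_tube, middle_tube, short_tube's own z axis and vertical below 0.16 rad and z of long_tube in the frame of crate between 0 and 0.012 m and x of long_tube in the frame of crate between -0.07 and 0.07 m and y of long_tube in the frame of crate between -0.175 and 0.175 m and z of middle_tube in the frame of crate between 0 and 0.012 m and x of middle_tube in the frame of crate between -0.07 and 0.07 m and y of middle_tube in the frame of crate between -0.175 and 0.175 m and z of short_tube in the frame of crate between 0 and 0.012 m and x of short_tube in the frame of crate between -0.07 and 0.07 m and y of short_tube in the frame of crate between -0.175 and 0.175 m and value of joint lid below 0.04 rad and value of joint hook below 0.004 m); the robot touches nothing.
It fails at once if a bystander (pot, brush, tape roll, cup, bottle, eraser, can) is moved by more than 4 cm (distance of any of paint_pot, flat_brush, tape_roll, water_cup, glue_bottle, sponge_block, paint_can from where it was at the start of the episode above 0.04 m).
It fails at once if the lid is slammed (faster than 2.5 rad/s) (velocity of joint lid below -2.5 rad/s).
Of long_tube, middle_tube, short_tube only 2 to 3 are there at a start; the rules pass over those that are not, and their reading is None.
At some moment in a run one of long_tube, middle_tube, short_tube may be knocked a few centimetres aside while the robot is not near it.
It also fails if it takes over 210 s, if anything falls off the work surface, if the arm or the gripper's body presses on something with over 40 N, if the wrist force passes 120 N, or if a joint passes its speed limit or range.

ROBOT

A 6-joint arm with a two-finger parallel gripper is mounted at the origin on the work surface. World frame = base frame: x ahead of the robot, y to its left, z up, the work surface at z = 0. Lengths are in mm, angles in rad, forces in N, time in s.
With the tool pointing down it reaches from about 300 to 775 mm from the base axis. Payload 14.6 kg.
Tool frame: the origin (TCP) lies midway between the tips of the shut fingers; the grasp point (between the pads) lies 19 mm behind it (manip.tcp_to_grasp is the distance from the TCP to the grasp point, in mm); z points along the fingers, x is the direction in which the jaws open and shut, and the axes are right-handed (so a half turn about z gives the same grasp; the last joint's range is limited). The gripper opens to 94 mm and grips with 3 to 60 N. Pads are 16 mm wide; open, the fingers measure 119 mm over their backs; the gripper's body (75 mm by 177 mm) begins 78 mm behind the grasp point.
Start: joints at [-1.327, 0.3, 1.521, -0, 1.321, -0.067], TCP at [168.194, -523.641, 184.846] pointing down, gripper open.
Joint ranges: [-3.03, 3.03], [-0.79, 2.21], [0.23, 2.52], [-1.04, 4.18], [0, 3.07], [-2.55, 2.55]. Speed limits (rad/s): [2.22, 2.22, 2.57, 3.14, 3.14, 3.14].

INTERFACE

Orientations are given as [roll, pitch, yaw] about the fixed x, y, z axes, in that order (R = Rz(yaw) Ry(pitch) Rx(roll)).
In Python, from cell import manip gives the robot as it stands.
- The arm moves only by the tool arm_command, never from a script. Its argument "steps" is a list of rows, each a list of 3 entries, a list of its own where there are three numbers: the opening, from 0 (shut) to 1 (fully open), then the shift along the tool's x, y, z in cm, then the turn about the tool's z in rad. A call has 1 to 5 rows; each row shifts and turns the commanded pose from where the row before left it, along the tool's axes as they then stand; what a row does not reach is not made up. A row lasts 1/12 s, in which the tool goes at most 41.7 mm and 7.16 degrees, less where a joint would pass 70% of its speed; a pose out of reach is approached as far as the arm can. A call with a gripper value outside its range is refused whole. The fingers move at their own pace and stop on an object; "force" is the grip in N (left out, the last holds). Time passes only in rows, so rows that do not move let the fingers close. It gives the time, the measured TCP pose, the force and the opening at its end, in the units of the state.
- manip.read_state(): the state, without advancing time (a new reading comes with each control period).
- manip.camera(name): name is "side" or "top"; returns (picture, depth): 480x640x3 uint8, red, green, blue; 480x640 float32, mm along the optical axis (not along the pixel's ray), 0 where there is no reading.
- manip.calibration(name): a dict with "fx", "fy", "cx", "cy" (pixels), "distortion" ([k1, k2, p1, p2, k3] as OpenCV has them; the pictures are not rectified), "R" (3x3) and "t" (3): a world point X has camera coordinates R X + t. Camera axes: x right, y down, z forward; pixel columns grow to the right and rows downward; lengths in mm; the calibration is good to about 2 mm. A picture is of the moment at which its call begins. calibration takes no time and is no camera call.
- manip.sign_off(): hands the job in, once; it reports no verdict.
The state is a dict: "clock": time; "joints": joint angles; "qd": joint speeds; "effort": joint torques, N m; "eef_pos": TCP position; "eef_rot": TCP orientation; "wrist_force": force on the tool from outside, world axes, zero at the start; "moment": the same for the moment, N m; "finger_gap": finger opening in mm.
Only numpy, scipy, OpenCV 4.12 (cv2) and the standard library are available. Lean on these libraries where they do the work, as an engineer would, in place of code of your own. Each camera call takes 0.05 s, during which the arm holds its last target.

## Working session

There is one attempt and no reset: what is moved stays moved. The work goes in short steps, Python scripts to look and compute and a tool call to move; the robot and the scene stay as the last step left them, time stands still between calls to the robot, and variables do not carry over. Pictures are saved under pics/ and viewed, and the job is handed in when it is done.

Besides the shell and the picture viewer there is one more tool, called after "Emit:" by a JSON object that holds its "name" and its "arguments", one argument or row to a line. arm_command: Moves the arm, as the interface text tells. Its arguments: {"type":"object","properties":{"steps":{"type":"array","items":{"type":"array"}},"force":{"type":"number"}},"required":["steps"]}

```bash
ls; mkdir -p pics
python3 - <<'E'
from cell import manip
import cv2
print(manip.read_state())
for n in("top","side"):
    p,d=manip.camera(n); cv2.imwrite(f"pics/{n}0.png",p[:,:,::-1]); print(n,manip.calibration(n),(d>0).mean())
E
```

```text
pics
{'clock': 0.0, 'joints': array([-1.32660744e+00,  3.00459968e-01,  1.52155727e+00,  1.43233139e-05,
        1.32072483e+00, -6.66495505e-02]), 'qd': array([-0.00051929,  0.00075464,  0.00118059, -0.00029381, -0.00035529,
       -0.00036491]), 'effort': array([-8.33393233e-05, -5.31808519e+01, -3.52734196e+01,  7.08281645e-02,
        2.43591605e-02, -9.64658898e-05]), 'eef_pos': array([ 168.12788598, -523.37534549,  184.30253155]), 'eef_rot': array([-3.14150226e+00,  1.14593777e-03, -1.25996139e+00]), 'wrist_force': array([-0.38928366, -0.57023283, -0.14142441]), 'moment': array([-0.01925319,  0.00524804, -0.03453259]), 'finger_gap': 93.91294504237563}
top {'fx': 505.6764749974451, 'fy': 505.6764749974451, 'cx': 317.88957682670724, 'cy': 238.93978038835985, 'distortion': array([-0.11947393,  0.        ,  0.        ,  0.        ,  0.        ]), 'R': array([[ 0.02882594, -0.9993534 , -0.02149046],
       [-0.99598438, -0.02689245, -0.08539269],
       [ 0.08475954,  0.02386569, -0.99611558]]), 't': array([ -84.10148356,  509.38668123, 1172.52451484])} 0.99603515625
side {'fx': 608.765818719026, 'fy': 608.765818719026, 'cx': 325.2255234472891, 'cy': 234.98971240119099, 'distortion': array([-0.04640565,  0.        ,  0.        ,  0.        ,  0.        ]), 'R': array([[ 0.96854081, -0.24880659, -0.00489735],
       [-0.16933568, -0.64450459, -0.74561335],
       [ 0.18235715,  0.72298625, -0.66636083]]), 't': array([-507.11370013,  135.15370888, 1706.81395008])} 0.9828352864583333
```

View pics/top0.png

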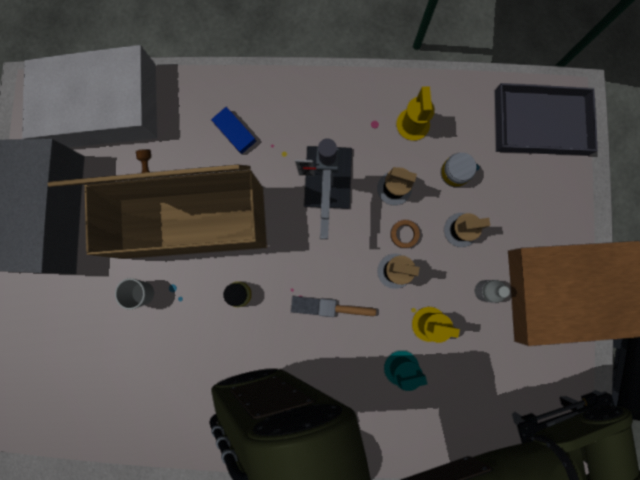

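View pics/side0.png

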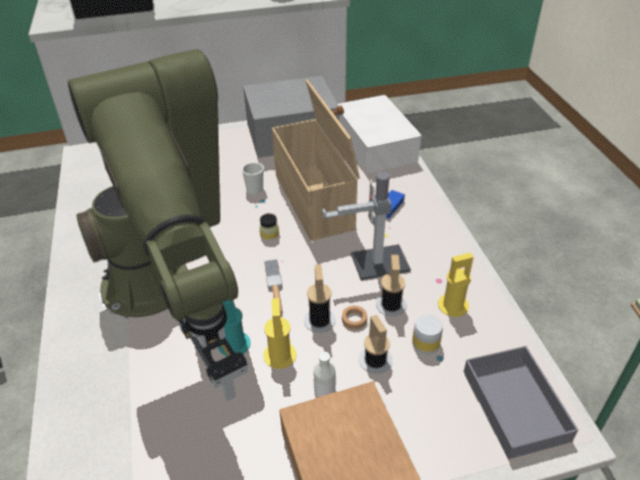

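Three plywood-tabbed tubes in the top view, near (397,182), (467,229) and (402,270). The hook is at about (323,235), the crate around (175,215) with its lid upright at the top, and the yellow and turquoise ones are look-alikes.

```bash
cat > h.py <<'E'
from cell import manip
import cv2, numpy as np
def cloud(n,save=None):
    p,d=manip.camera(n); c=manip.calibration(n)
    K=np.array([[c['fx'],0,c['cx']],[0,c['fy'],c['cy']],[0,0,1.]])
    v,u=np.mgrid[0:480,0:640]
    q=cv2.undistortPoints(np.stack([u,v],-1).reshape(-1,1,2).astype(np.float64),K,c['distortion']).reshape(480,640,2)
    X=np.dstack([q[...,0]*d,q[...,1]*d,d]).astype(float)
    W=(X-c['t'])@c['R']
    W[d<=0]=np.nan
    if save: cv2.imwrite(f"pics/{save}.png",p[:,:,::-1])
    return p,W
def proj(n,P):
    c=manip.calibration(n)
    K=np.array([[c['fx'],0,c['cx']],[0,c['fy'],c['cy']],[0,0,1.]])
    return cv2.projectPoints(np.array(P,float).reshape(-1,1,3),cv2.Rodrigues(c['R'])[0],c['t'],K,c['distortion'])[0].reshape(-1,2)
def hsv(p): return cv2.cvtColor(p,cv2.COLOR_RGB2HSV)
def st():
    s=manip.read_state(); print(round(s['clock'],2),s['eef_pos'].round(1),s['eef_rot'].round(3),'F',s['wrist_force'].round(1),'gap',round(s['finger_gap'],1),'q',s['joints'].round(2))
E
python3 - <<'E'
from h import *
p,W=cloud("top"); ps,Ws=cloud("side")
np.savez('c0.npz',p=p,W=W,ps=ps,Ws=Ws)
for (u,v) in [(397,182),(467,229),(402,270)]:
    sl=np.s_[v-32:v+33,u-32:u+33]
    Z=W[sl];h=hsv(p)[sl]
    wood=(h[...,0]<25)&(h[...,1]>60)&(Z[...,2]>90)
    zt=np.percentile(Z[...,2][wood],90)
    m=wood&(Z[...,2]>zt-8)
    n,l,s,_=cv2.connectedComponentsWithStats(m.astype(np.uint8)); m=l==1+np.argmax(s[1:,4])
    P=Z[m]; r=cv2.minAreaRect(P[:,:2].astype(np.float32)); print((u,v),'zt',zt.round(1),'rect',np.round(r[0],1),np.round(r[1],1),round(r[2],1),m.sum())
    f=(Z[...,2]<25)&(Z[...,2]>1.5)&(h[...,1]<60); 
    bx=cv2.boxPoints(r).round(1).tolist(); print(bx)
    print([round(x,2) for x in np.nanpercentile(Z[...,2],[1,5,20])])
# crate / lid / balance
for nm,c in [('crate',(175,215)),('bal',(325,190)),('lid',(150,175))]:
    u,v=c; print(nm,W[v,u].round(1))
for u,v in [(323,235),(324,225),(325,210),(326,190),(327,150),(327,160),(310,200),(345,200),(308,150),(350,150),(143,155),(60,184),(240,168),(88,254),(265,247),(262,178),(323,239)]: print((u,v),W[v,u].round(1))
E
```

```text
(397, 182) zt 163.9 rect [ 641.3 -249.6] [51.8 19.2] 74.9 227
[[625.2999877929688, -272.1000061035156], [643.7999877929688, -277.1000061035156], [657.2999877929688, -227.10000610351562], [638.7999877929688, -222.10000610351562]]
[np.float64(-3.9), np.float64(-2.33), np.float64(-0.21)]
(467, 229) zt 144.3 rect [ 544.4 -412.8] [18.7 52.5] 9.9 210
[[530.7000122070312, -388.5], [539.7000122070312, -440.29998779296875], [558.0999755859375, -437.1000061035156], [549.0999755859375, -385.29998779296875]]
[np.float64(-3.94), np.float64(-2.07), np.float64(-0.01)]
(402, 270) zt 183.0 rect [ 442.6 -254.1] [52.7 17.9] 80.3 236
[[429.29998779296875, -278.5], [447.0, -281.6000061035156], [455.8999938964844, -229.60000610351562], [438.20001220703125, -226.60000610351562]]
[np.float64(-3.5), np.float64(-1.91), np.float64(0.1)]
crate [562.3 281.4   3.6]
bal [590.7 -86.  228.8]
lid [591.8 227.4 335.5]
(323, 235) [501.8 -84.6 229.5]
(324, 225) [523.  -85.8 215. ]
(325, 210) [551.5 -87.1 225.9]
(326, 190) [590.7 -88.  229.2]
(327, 150) [648.  -88.7 316.7]
(327, 160) [636.2 -89.  289.4]
(310, 200) [605.7 -48.   10.3]
(345, 200) [ 607.5 -131.8   12.2]
(308, 150) [727.8 -39.4  12.5]
(350, 150) [ 729.6 -141.    15. ]
(143, 155) [629.7 245.  330.7]
(60, 184) [572.8 397.8 337.8]
(240, 168) [609.2  65.9 326.4]
(88, 254) [452.5 406.2 190.7]
(265, 247) [489.9  56.3   8.1]
(262, 178) [659.   71.4  -0.8]
(323, 239) [513.4 -81.6   1.4]
```

Run:
```python
import cv2
a=cv2.imread('pics/top0.png');cv2.imwrite('pics/topcrop0.png',cv2.resize(a[100:300,290:510],None,fx=3.6,fy=3,interpolation=cv2.INTER_CUBIC)[:600])
cv2.imwrite('pics/topcrop1.png',cv2.resize(a[110:280,20:280],None,fx=3,fy=3,interpolation=cv2.INTER_CUBIC))
```

```text
(no output)
```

View pics/topcrop0.png

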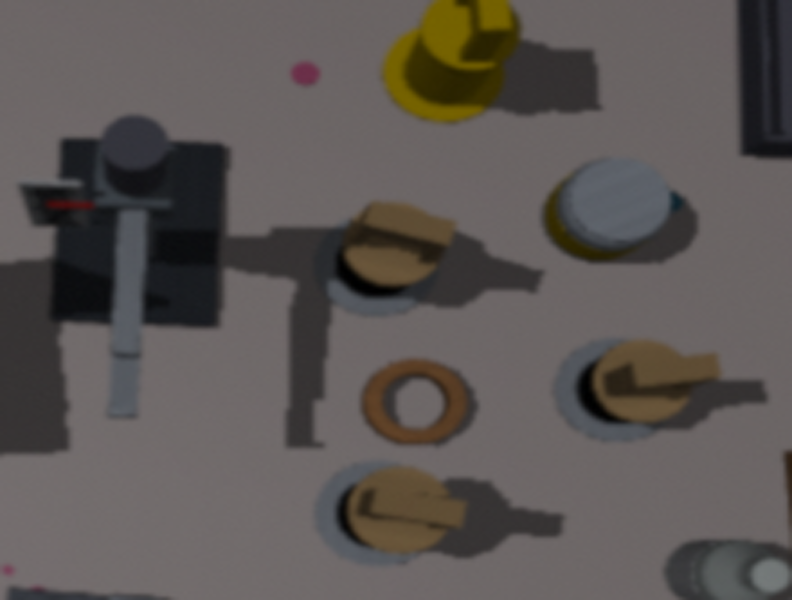

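View pics/topcrop1.png

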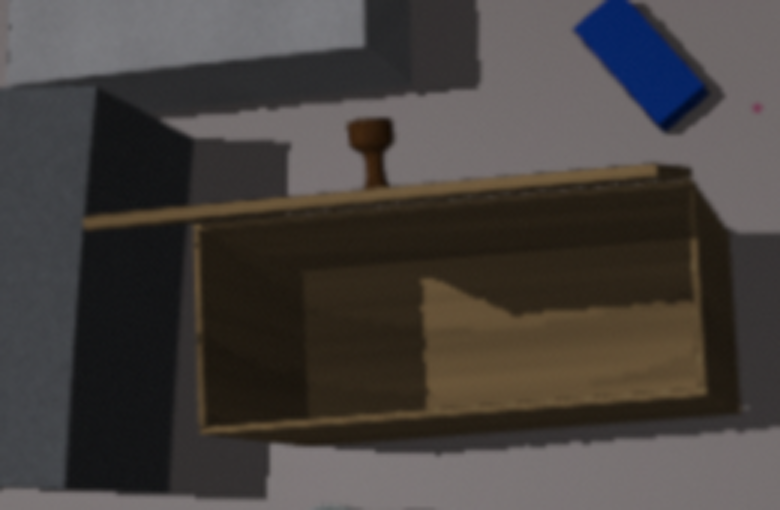

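Run:
```python
import numpy as np,cv2
from h import *
D=np.load('c0.npz');p,W,ps,Ws=[D[k] for k in('p','W','ps','Ws')]
z=W[...,2];h=hsv(p)
def rect(m,nm,W=W):
    n,l,s,_=cv2.connectedComponentsWithStats(m.astype(np.uint8)); m=l==1+np.argmax(s[1:,4])
    P=W[m]; r=cv2.minAreaRect(P[:,:2].astype(np.float32)); print(nm,m.sum(),np.round(r[0],1),np.round(r[1],1),round(r[2],2),'z',np.median(P[:,2]).round(1)); print(cv2.boxPoints(r).round(1).tolist()); return P
x,y=W[...,0],W[...,1]
near=(x>480)&(x<760)&(y>-160)&(y<-20)
P=rect(near&(z>222)&(z<240)&(x<610),'arm')
for a in range(480,625,8):
    q=near&(x>a)&(x<=a+8)&(z>150)&(z<260)
    if q.any(): print(a,q.sum(),y[q].mean().round(1),y[q].min().round(1),y[q].max().round(1),np.median(z[q]).round(1))
rect(near&(z>4)&(z<22)&(h[...,2]<75),'foot')
rect(near&(z>285)&(z<330),'coltop')
nc=(x>420)&(x<720)&(y>20)&(y<440)
P=rect(nc&(z>183)&(z<197),'rim')
P=rect(nc&(z>315)&(z<350),'lidtop')
L=nc&(z>215)&(z<345)&(h[...,0]<25)
P=W[L];print('lid z',np.percentile(P[:,2],[1,50,99]).round(1))
# side view lid inner surface / outer
Lx=Ws[...,0];Ly=Ws[...,1];Lz=Ws[...,2]
m=(Lx>520)&(Lx<700)&(Ly>60)&(Ly<430)&(Lz>210)&(Lz<335)
Q=Ws[m];c=np.median(Q,0);A=np.c_[Q[:,1:],np.ones(len(Q))];k=np.linalg.lstsq(A,Q[:,0],rcond=None)[0];r=Q[:,0]-A@k
g=abs(r)<6;k=np.linalg.lstsq(A[g],Q[g,0],rcond=None)[0];print('side lid plane x=a y+b z+c',k,g.sum(),len(Q))
```

```text
arm 301 [573.2 -86.2] [16.1 73.1] 89.03 z 229.3
[[536.5, -93.5999984741211], [609.5999755859375, -94.9000015258789], [609.9000244140625, -78.80000305175781], [536.7999877929688, -77.5999984741211]]
496 32 -85.6 -92.4 -78.6 228.2
504 31 -85.4 -92.2 -78.2 215.3
512 31 -85.2 -92.0 -78.0 215.4
520 32 -84.8 -91.8 -77.8 215.5
528 34 -85.1 -93.4 -77.5 215.0
536 41 -86.2 -93.4 -77.6 229.3
544 32 -86.2 -93.1 -79.3 229.1
552 32 -86.0 -92.9 -79.1 229.4
560 32 -85.8 -92.7 -78.8 229.2
568 33 -85.8 -94.3 -78.6 229.6
576 36 -86.3 -94.2 -78.3 229.4
584 32 -87.1 -94.0 -80.1 229.7
592 32 -86.9 -93.8 -79.9 229.2
600 32 -86.3 -93.6 -79.6 228.6
608 31 -86.5 -93.4 -79.4 229.3
616 36 -87.2 -95.1 -79.3 229.1
624 87 -88.1 -108.6 -68.6 228.4
foot 1019 [ 663.6 -122.4] [ 52.4 151.8] 87.16 z 11.8
[[586.5, -144.8000030517578], [738.0999755859375, -152.3000030517578], [740.7000122070312, -100.0], [589.0999755859375, -92.5]]
coltop 339 [653.3 -87.4] [35.2 31.6] 2.74 z 314.7
[[635.0, -72.5], [636.5, -104.0], [671.5999755859375, -102.30000305175781], [670.0999755859375, -70.80000305175781]]
rim 1370 [545.5 239.8] [151.2 361.8] 6.05 z 190.1
[[451.20001220703125, 411.70001220703125], [489.3999938964844, 51.900001525878906], [639.7000122070312, 67.80000305175781], [601.5999755859375, 427.6000061035156]]
lidtop 1129 [614.5 247.3] [ 56.  360.7] 6.14 z 337.7
[[567.2999877929688, 423.6000061035156], [606.0, 64.9000015258789], [661.7000122070312, 70.9000015258789], [623.0999755859375, 429.6000061035156]]
lid z [223.  337.  341.8]
side lid plane x=a y+b z+c [-1.07596869e-01 -2.08509093e-01  6.85023604e+02] 861 1150
```

```bash
cat >> h.py <<'E'
def to(x,y,z,yaw=None):
    s=manip.read_state();p=s['eef_pos'];a=s['eef_rot'][2]
    d=np.array([x,y,z])-p
    tx=np.array([np.cos(a),np.sin(a),0]);ty=np.array([np.sin(a),-np.cos(a),0])
    print('t',round(s['clock'],2),'pos',p.round(1),'rot',s['eef_rot'].round(3),'| tool shift cm',round(d@tx/10,2),round(d@ty/10,2),round(-d[2]/10,2),'turn',None if yaw is None else round(a-yaw,3))
E
python3 - <<'E'
from h import *
D=np.load('c0.npz');W=D['W'];Z=W[...,2]
print('brown box',W[290,570].round(1),W[290,515].round(1)); print('bottle',W[290,500].round(1))
to(168,-523,260,-1.74)
E
```

```text
brown box [ 405.6 -643.    89.9] [ 402.9 -534.8   34.7]
bottle [ 403.  -462.5  141. ]
t 0.2 pos [ 168.1 -523.5  184.5] rot [-3.142e+00  1.000e-03 -1.260e+00] | tool shift cm -0.05 -0.0 -7.55 turn 0.48
```

Emit:
{"name": "arm_command", "arguments": {
  "steps": [
    [1,[0,0,-3.5],0.12],
    [1,[0,0,-3.5],0.12],
    [1,[0,0,-1],0.12],
    [1,[0,0,0],0.12]
  ]
}}

```text
clock: 0.53
eef_pos: [168.4, -524.5, 268.2]
eef_rot: [-3.14, -0.005, -1.746]
wrist_force: [-0.2, -0.2, -0.4]
finger_gap: 94.3
```

```bash
python3 -c "
from h import *
to(442.6,-254.1,260,-1.74);st()"
```

```text
t 0.53 pos [ 168.4 -524.5  268.2] rot [-3.14  -0.005 -1.746] | tool shift cm -31.4 -22.29 0.82 turn -0.006
0.53 [ 168.4 -524.5  268.2] [-3.14  -0.005 -1.746] F [-0.2 -0.2 -0.4] gap 94.3 q [-1.33  0.25  1.39 -0.    1.49  0.42]
```

Emit:
{"name": "arm_command", "arguments": {
  "steps": [
    [1,[-3.1,-2.2,0],0],
    [1,[-3.1,-2.2,0],0],
    [1,[-3.1,-2.2,0],0],
    [1,[-3.1,-2.2,0],0],
    [1,[-3.1,-2.2,0],0]
  ]
}}

```text
clock: 0.95
eef_pos: [303.6, -387.9, 264.8]
eef_rot: [3.142, 0.0, -1.74]
wrist_force: [0.3, -1.7, -1.2]
finger_gap: 93.9
```

Emit:
{"name": "arm_command", "arguments": {
  "steps": [
    [1,[-3.1,-2.2,0],0],
    [1,[-3.1,-2.2,0],0],
    [1,[-3.1,-2.2,0],0],
    [1,[-3.1,-2.2,0],0],
    [1,[-3.1,-2.2,0],0]
  ]
}}

```text
clock: 1.37
eef_pos: [438.3, -253.5, 264.9]
eef_rot: [-3.141, -0.0, -1.74]
wrist_force: [0.9, -1.4, 0.1]
finger_gap: 93.9
```

```bash
python3 -c "
from h import *
to(442.6,-254.1,149,-1.74);st()"
```

```text
t 1.37 pos [ 438.3 -253.5  264.9] rot [-3.141 -0.    -1.74 ] | tool shift cm -0.01 -0.44 11.59 turn 0.0
1.37 [ 438.3 -253.5  264.9] [-3.141 -0.    -1.74 ] F [ 0.9 -1.4  0.1] gap 93.9 q [-0.6   0.15  1.52 -0.    1.47  1.14]
```

Emit:
{"name": "arm_command", "arguments": {
  "steps": [
    [1,[0,-0.3,2.5],0],
    [1,[0,0,2.5],0],
    [1,[0,0,2.5],0],
    [1,[0,0,2.0],0],
    [1,[0,0,0],0]
  ]
}}

```text
clock: 1.78
eef_pos: [438.8, -254.5, 166.1]
eef_rot: [3.136, 0.003, -1.74]
wrist_force: [-0.7, -0.4, -0.6]
finger_gap: 94.2
```

```bash
python3 -c "
from h import *
to(442.6,-254.1,149,-1.74)
p,W=cloud('top','t1');p,W=cloud('side','s1');import cv2
cv2.imwrite('pics/s1c.png',cv2.resize(p[200:420,200:470,::-1],None,fx=2.7,fy=2.7))"
```

```text
t 1.78 pos [ 438.8 -254.5  166.1] rot [ 3.136e+00  3.000e-03 -1.740e+00] | tool shift cm -0.11 -0.37 1.71 turn 0.0
```

View pics/s1c.png

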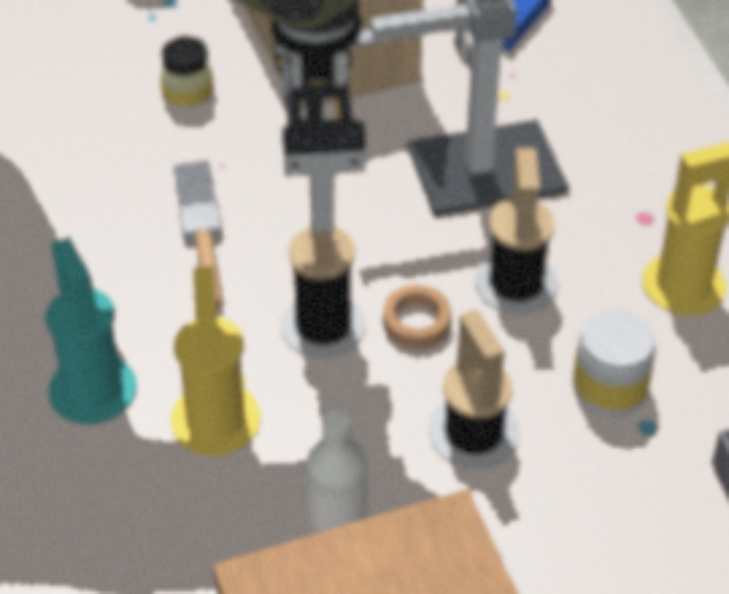

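The open fingers straddle the long tube's tab (crop ~(322,190)), clear of everything else. Going down and closing.

Emit:
{"name": "arm_command", "arguments": {
  "steps": [
    [1,[0,-0.4,1.0],0],
    [1,[0,0,0.7],0],
    [1,[0,0,0],0]
  ]
}}

```text
clock: 2.13
eef_pos: [444.0, -256.1, 151.9]
eef_rot: [3.141, 0.001, -1.74]
wrist_force: [0.4, -0.1, -0.5]
finger_gap: 93.7
```

Emit:
{"name": "arm_command", "arguments": {
  "steps": [
    [0,[0,0,0],0],
    [0,[0,0,0],0],
    [0,[0,0,0],0],
    [0,[0,0,0],0],
    [0,[0,0,0],0]
  ],
  "force": 30
}}

```text
clock: 2.55
eef_pos: [444.2, -256.3, 153.1]
eef_rot: [-3.141, -0.0, -1.74]
wrist_force: [0.1, 0.0, 0.1]
finger_gap: 63.9
```

Emit:
{"name": "arm_command", "arguments": {
  "steps": [
    [0,[0,0,0],0],
    [0,[0,0,0],0],
    [0,[0,0,0],0]
  ]
}}

```text
clock: 2.8
eef_pos: [444.2, -256.2, 153.0]
eef_rot: [-3.141, 0.0, -1.74]
wrist_force: [0.4, 1.5, 2.3]
finger_gap: 51.6
```

```bash
python3 -c "
from h import *
to(442.6,-254.1,250,-1.6);st()"
```

```text
t 2.8 pos [ 444.2 -256.2  153. ] rot [-3.141  0.    -1.74 ] | tool shift cm -0.18 0.2 -9.7 turn -0.14
2.8 [ 444.2 -256.2  153. ] [-3.141  0.    -1.74 ] F [0.4 1.5 2.3] gap 51.6 q [-0.59  0.25  1.67  0.    1.23  1.15]
```

Emit:
{"name": "arm_command", "arguments": {
  "steps": [
    [0,[0,0,-1],0],
    [0,[0,0,-2.5],0],
    [0,[0,0,-2.5],0],
    [0,[0,0,-2.5],-0.07],
    [0,[0,0,-0.8],-0.07]
  ]
}}

```text
clock: 3.22
eef_pos: [444.7, -256.8, 250.0]
eef_rot: [-3.138, -0.003, -1.597]
wrist_force: [-0.6, -1.2, -3.3]
finger_gap: 51.8
```

```bash
python3 -c "
from h import *
to(448,-85,242,-1.6);st()
p,W=cloud('side','s2');import cv2
cv2.imwrite('pics/s2c.png',cv2.resize(p[150:370,200:470,::-1],None,fx=2.7,fy=2.7))"
```

```text
t 3.22 pos [ 444.7 -256.8  250. ] rot [-3.138e+00 -3.000e-03 -1.597e+00] | tool shift cm -17.18 0.12 0.8 turn 0.003
3.22 [ 444.7 -256.8  250. ] [-3.138e+00 -3.000e-03 -1.597e+00] F [-0.6 -1.2 -3.3] gap 51.8 q [-0.59  0.17  1.53 -0.    1.44  1.  ]
```

View pics/s2c.png

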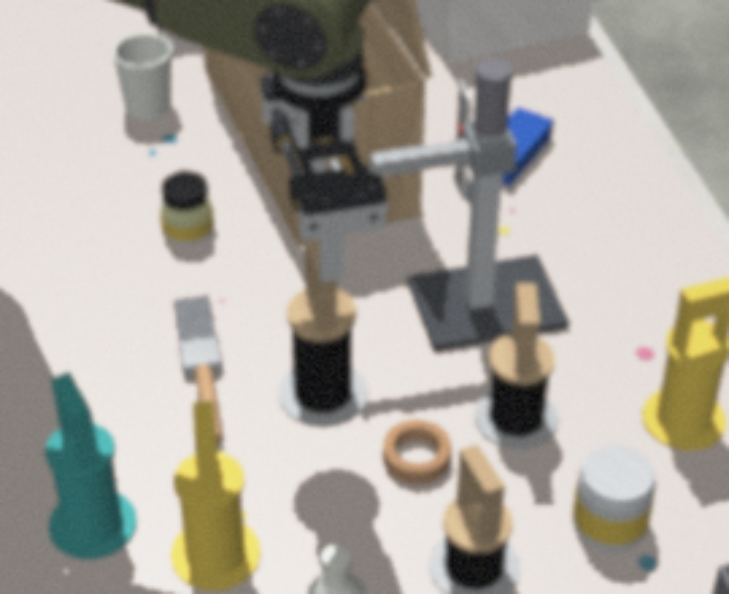

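The long tube hangs free in the gripper, its tab slightly to the -x side of the fingers. Moving in front of the hook.

Emit:
{"name": "arm_command", "arguments": {
  "steps": [
    [0,[-2.5,0,0],0],
    [0,[-3.8,0,0],0],
    [0,[-3.8,0,0],0],
    [0,[-3.8,0,0],0],
    [0,[-2.5,0,0],0]
  ]
}}

```text
clock: 3.68
eef_pos: [448.3, -89.7, 245.6]
eef_rot: [3.141, 0.001, -1.601]
wrist_force: [0.1, -0.4, -3.3]
finger_gap: 51.7
```

Emit:
{"name": "arm_command", "arguments": {
  "steps": [
    [0,[-0.7,0,0],0],
    [0,[0,0,0],0],
    [0,[0,0,0],0]
  ]
}}

```text
clock: 3.93
eef_pos: [449.1, -85.7, 245.7]
eef_rot: [3.141, -0.0, -1.6]
wrist_force: [-0.2, -1.2, -3.3]
finger_gap: 51.8
```

```bash
python3 -c "
from h import *
to(518,-85,242,-1.6);st()
p,W=cloud('side','s3');import cv2
cv2.imwrite('pics/s3c.png',cv2.resize(p[150:370,200:470,::-1],None,fx=2.7,fy=2.7))
p,W=cloud('top','t3');np.savez('c3.npz',p=p,W=W)
cv2.imwrite('pics/t3c.png',cv2.resize(p[100:300,250:450,::-1],None,fx=3,fy=3))"
```

```text
t 3.93 pos [449.1 -85.7 245.7] rot [ 3.141 -0.    -1.6  ] | tool shift cm -0.28 -6.89 0.37 turn -0.0
3.93 [449.1 -85.7 245.7] [ 3.141 -0.    -1.6  ] F [-0.2 -1.2 -3.3] gap 51.8 q [-0.27  0.05  1.68 -0.    1.42  1.33]
```

View pics/s3c.png

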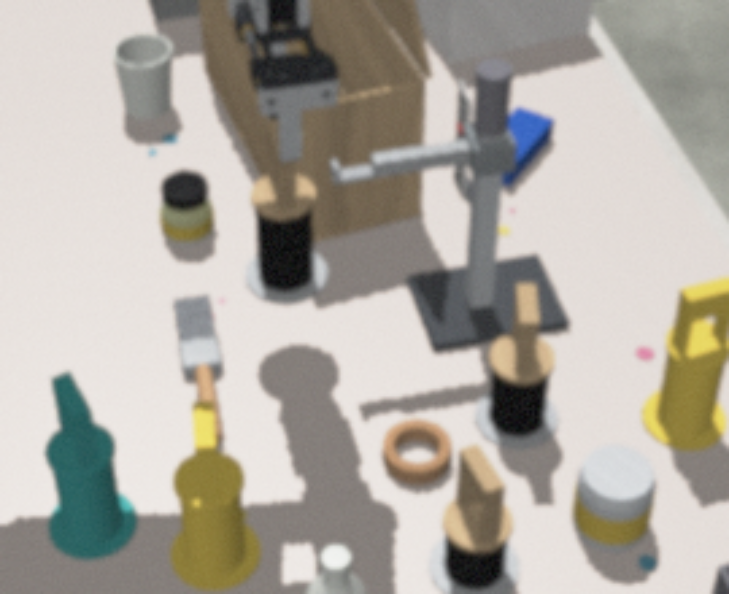

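View pics/t3c.png

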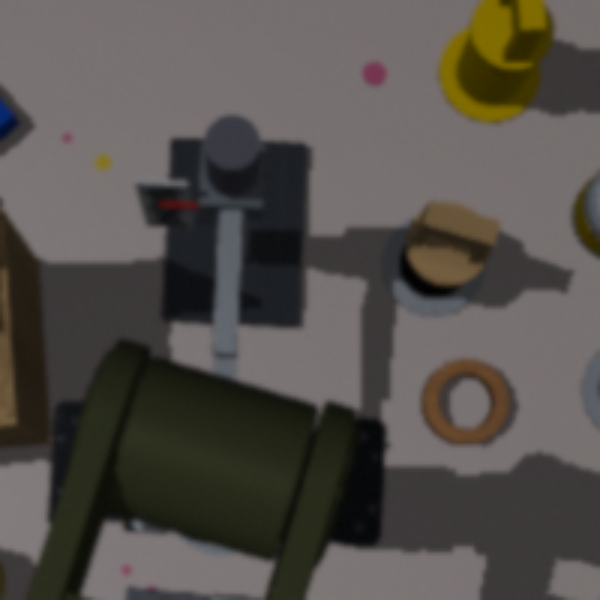

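```bash
cat >> h.py <<'E'
def held(xc,yc,zlo,zhi,R=60):
    p,W=cloud('side'); h=hsv(p)
    m=(abs(W[...,0]-xc)<R)&(abs(W[...,1]-yc)<R)&(W[...,2]>zlo)&(W[...,2]<zhi)
    w=m&(h[...,0]<25)&(h[...,1]>70)&(h[...,2]>90)
    b=m&(h[...,2]<50)
    # black cylinder surface: fit circle radius 28 in xy
    from scipy.optimize import least_squares
    P=W[b]; 
    f=lambda c:np.hypot(P[:,0]-c[0],P[:,1]-c[1])-28
    r=least_squares(f,[xc,yc],loss='soft_l1')
    print('tube axis',r.x.round(1),'n',b.sum(),'black z',np.percentile(P[:,2],[2,98]).round(1),'wood z mode',np.histogram(W[w][:,2],bins=np.arange(zlo,zhi+4,4))[0].tolist(), zlo)
    return W,w,b
E
python3 -c "
from h import *
W,w,b=held(449,-85,60,240)
q=W[w];q=q[(q[:,2]>190)&(q[:,2]<215)];print(np.median(q,0),len(q))
"
```

```text
tube axis [447.5 -85.5] n 425 black z [102.  187.2] wood z mode [0, 0, 0, 0, 0, 0, 0, 0, 0, 0, 0, 0, 0, 0, 0, 0, 0, 0, 0, 0, 0, 0, 0, 0, 0, 0, 0, 0, 0, 0, 0, 0, 4, 5, 23, 112, 79, 16, 9, 13, 8, 13, 9, 8, 14] 60
[440.82880113 -95.23853593 203.48849955] 247
```

Tube axis is at (447.5,-85.5) and its top at z 203, so the eye is at 245. I drop it 5 mm and slide it 7 cm on.

Emit:
{"name": "arm_command", "arguments": {
  "steps": [
    [0,[-0.2,0,0.5],0],
    [0,[0,-1.5,0],0],
    [0,[0,-1.5,0],0],
    [0,[0,-1.5,0],0],
    [0,[0,0,0],0]
  ]
}}

```text
clock: 4.5
eef_pos: [495.5, -85.2, 239.9]
eef_rot: [3.141, 0.0, -1.601]
wrist_force: [1.7, 0.1, -2.7]
finger_gap: 51.3
```

Emit:
{"name": "arm_command", "arguments": {
  "steps": [
    [0,[0,-1.5,0],0],
    [0,[0,-1.1,0],0],
    [0,[0,0,0],0],
    [0,[0,0,0],0]
  ]
}}

```text
clock: 4.83
eef_pos: [519.5, -85.7, 240.2]
eef_rot: [3.14, 0.0, -1.6]
wrist_force: [-0.9, -0.1, -2.3]
finger_gap: 51.6
```

```bash
python3 -c "
from h import *
to(519.6,-85,215,-1.6);st()
p,W=cloud('side','s4');import cv2
cv2.imwrite('pics/s4c.png',cv2.resize(p[150:370,200:470,::-1],None,fx=2.7,fy=2.7))
held(518,-85,60,190)"
```

```text
t 4.83 pos [519.5 -85.7 240.2] rot [ 3.14  0.   -1.6 ] | tool shift cm -0.07 -0.01 2.52 turn -0.0
4.83 [519.5 -85.7 240.2] [ 3.14  0.   -1.6 ] F [-0.9 -0.1 -2.3] gap 51.6 q [-0.23  0.21  1.5  -0.    1.43  1.37]
tube axis [515.9 -84.6] n 430 black z [ 96.3 181.5] wood z mode [0, 0, 0, 0, 0, 0, 0, 0, 0, 0, 0, 0, 0, 0, 0, 0, 0, 0, 0, 0, 0, 0, 0, 0, 0, 0, 0, 0, 0, 0, 1, 2, 3] 60
```

View pics/s4c.png

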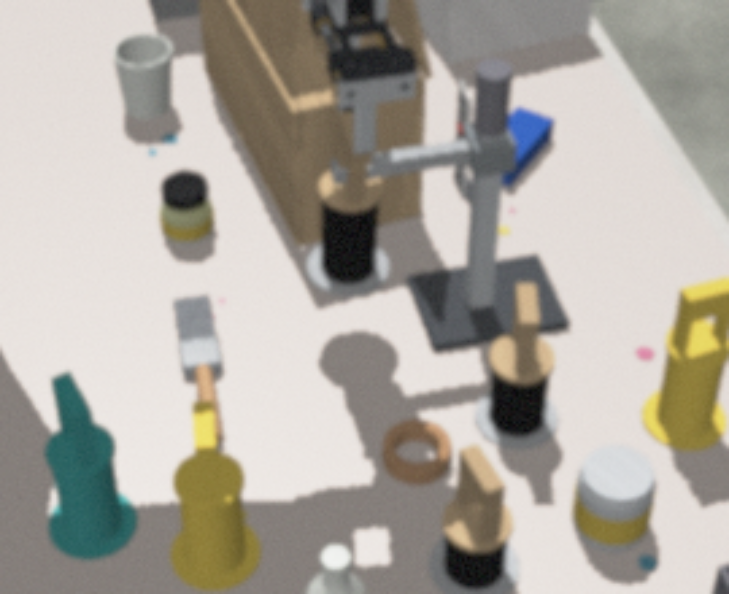

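The hook's lip shows through the window at crop (340,172). Lowering by 24 mm clearance plus about 29 mm of dip.

Emit:
{"name": "arm_command", "arguments": {
  "steps": [
    [0,[-0.1,-0.1,1.0],0],
    [0,[0,0,1.0],0],
    [0,[0,0,0.8],0],
    [0,[0,0,0.8],0],
    [0,[0,0,0.5],0]
  ]
}}

```text
clock: 5.35
eef_pos: [520.8, -84.4, 198.5]
eef_rot: [3.14, 0.0, -1.6]
wrist_force: [-0.7, 0.5, -0.3]
finger_gap: 51.9
```

Emit:
{"name": "arm_command", "arguments": {
  "steps": [
    [0,[0,0,0.5],0],
    [0,[0,0,0.5],0],
    [0,[0,0,0],0],
    [0,[0,0,0],0],
    [0,[0,0,0],0]
  ]
}}

```text
clock: 5.77
eef_pos: [521.3, -84.5, 190.2]
eef_rot: [-3.141, -0.0, -1.6]
wrist_force: [-0.9, 0.3, -0.6]
finger_gap: 51.5
```

```bash
python3 -c "
from h import *
st()
p,W=cloud('side','s5');import cv2
cv2.imwrite('pics/s5c.png',cv2.resize(p[150:370,200:470,::-1],None,fx=2.7,fy=2.7))
held(518,-85,30,190)"
```

```text
5.77 [521.3 -84.5 190.2] [-3.141 -0.    -1.6  ] F [-0.9  0.3 -0.6] gap 51.5 q [-0.23  0.25  1.58  0.    1.32  1.37]
tube axis [517.4 -83.7] n 396 black z [ 45.8 130.2] wood z mode [0, 0, 0, 0, 0, 0, 0, 0, 0, 0, 0, 0, 0, 0, 0, 0, 0, 0, 0, 0, 0, 0, 0, 0, 0, 2, 4, 7, 36, 118, 54, 10, 8, 6, 10, 5, 8, 8, 10, 9] 30
```

View pics/s5c.png

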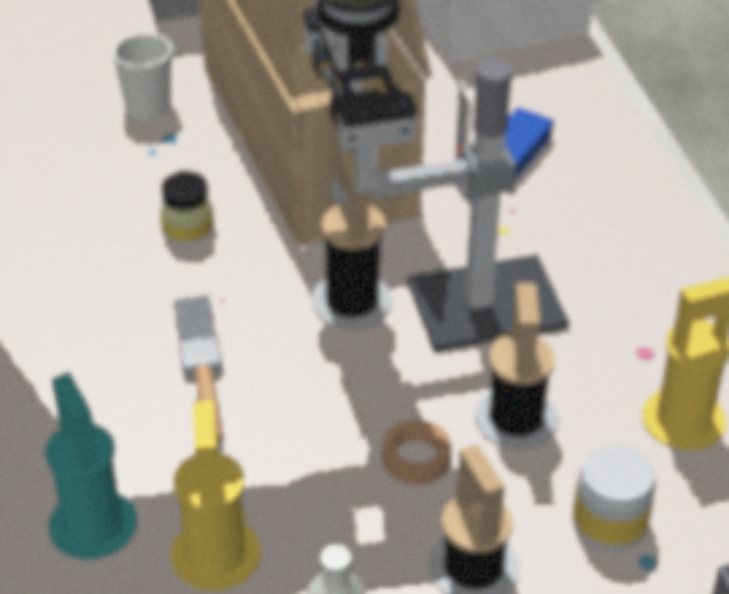

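Emit:
{"name": "arm_command", "arguments": {
  "steps": [
    [1,[0,0,0],0],
    [1,[0,0,0],0],
    [1,[0,0,0],0],
    [1,[0,0,0],0],
    [1,[0,0,0],0]
  ]
}}

```text
clock: 6.28
eef_pos: [521.3, -84.5, 189.9]
eef_rot: [-3.141, -0.0, -1.6]
wrist_force: [0.8, 1.1, 0.1]
finger_gap: 81.1
```

Emit:
{"name": "arm_command", "arguments": {
  "steps": [
    [1,[0,0,-1],0],
    [1,[0,0,-1.5],0],
    [1,[0,0,-1.5],0],
    [1,[0,0,-1.5],0],
    [1,[0,0,0],0]
  ]
}}

```text
clock: 6.7
eef_pos: [522.2, -84.7, 248.4]
eef_rot: [-3.137, -0.001, -1.6]
wrist_force: [-1.3, -0.4, 0.2]
finger_gap: 94.0
```

Emit:
{"name": "arm_command", "arguments": {
  "steps": [
    [1,[0,0,0],0],
    [1,[0,0,0],0],
    [1,[0,0,0],0],
    [1,[0,0,0],0],
    [1,[0,0,0],0]
  ]
}}

```text
clock: 7.12
eef_pos: [521.1, -84.4, 244.3]
eef_rot: [3.141, 0.0, -1.6]
wrist_force: [-0.3, 0.1, 0.1]
finger_gap: 94.3
```

Emit:
{"name": "arm_command", "arguments": {
  "steps": [
    [1,[0,0,0],0],
    [1,[0,0,0],0],
    [1,[0,0,0],0],
    [1,[0,0,0],0],
    [1,[0,0,0],0]
  ]
}}

```text
clock: 7.53
eef_pos: [521.2, -84.5, 244.8]
eef_rot: [3.142, -0.0, -1.6]
wrist_force: [-0.7, -0.7, -0.4]
finger_gap: 93.8
```

```bash
python3 -c "
from h import *
st()
p,W=cloud('side','s6');import cv2
cv2.imwrite('pics/s6c.png',cv2.resize(p[150:370,200:470,::-1],None,fx=2.7,fy=2.7))
for i in range(3): held(518,-85,20,195)"
```

```text
7.53 [521.2 -84.5 244.8] [ 3.142 -0.    -1.6  ] F [-0.7 -0.7 -0.4] gap 93.8 q [-0.23  0.21  1.49 -0.    1.44  1.37]
tube axis [519.1 -84.2] n 399 black z [ 41.4 127.7] wood z mode [0, 0, 0, 0, 0, 0, 0, 0, 0, 0, 0, 0, 0, 0, 0, 0, 0, 0, 0, 0, 0, 0, 0, 0, 0, 0, 0, 1, 6, 20, 86, 95, 18, 9, 7, 7, 7, 8, 9, 6, 8, 9, 9, 4] 20
tube axis [518.5 -84.4] n 399 black z [ 42.1 128.4] wood z mode [0, 0, 0, 0, 0, 0, 0, 0, 0, 0, 0, 0, 0, 0, 0, 0, 0, 0, 0, 0, 0, 0, 0, 0, 0, 0, 0, 3, 4, 23, 84, 89, 20, 9, 6, 10, 8, 3, 7, 9, 9, 7, 11, 5] 20
tube axis [518.1 -85.1] n 402 black z [ 42.6 127. ] wood z mode [0, 0, 0, 0, 0, 0, 0, 0, 0, 0, 0, 0, 0, 0, 0, 0, 0, 0, 0, 0, 0, 0, 0, 0, 0, 0, 1, 3, 5, 12, 84, 107, 15, 5, 4, 9, 7, 9, 5, 11, 6, 9, 8, 3] 20
```

View pics/s6c.png

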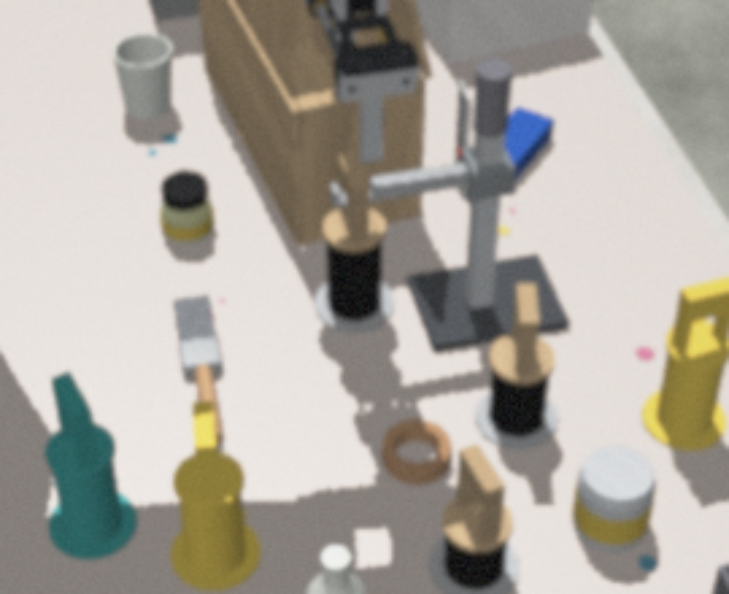

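The tube hangs on the hook, free of the fingers. I'll wait while tracking its motion.

```bash
cat >> h.py <<'E'
def wait(n,xc=518,yc=-85,zlo=20,zhi=110,every=6):
    from scipy.optimize import least_squares
    for i in range(n):
        p,W=cloud('side')
        if i%every: continue
        h=hsv(p)
        b=(abs(W[...,0]-xc)<60)&(abs(W[...,1]-yc)<60)&(W[...,2]>zlo)&(W[...,2]<zhi)&(h[...,2]<50)
        P=W[b]; r=least_squares(lambda c:np.hypot(P[:,0]-c[0],P[:,1]-c[1])-28,[xc,yc],loss='soft_l1')
        uv=np.argwhere(b).mean(0)
        print(round(manip.read_state()['clock'],2),r.x.round(1),'pix',uv.round(2))
E
python3 -c "
from h import *
wait(90,every=8)"
```

```text
7.78 [519.1 -85.3] pix [257.29 330.76]
8.18 [519.1 -84.8] pix [257.04 330.64]
8.58 [518.9 -84.2] pix [256.89 330.68]
8.98 [518.8 -84.6] pix [257.01 330.78]
9.38 [518.9 -84. ] pix [257.08 330.66]
9.78 [518.8 -84.5] pix [257.01 330.69]
10.18 [518.9 -84.7] pix [257.19 330.74]
10.58 [519.  -84.1] pix [257.   330.61]
10.98 [519.2 -84.5] pix [257.24 330.71]
11.38 [519.  -84.4] pix [257.13 330.87]
11.78 [518.8 -84.5] pix [256.97 330.74]
12.18 [518.7 -84.6] pix [257.22 330.64]
```

Still for over 4 s. Regrip it.

Emit:
{"name": "arm_command", "arguments": {
  "steps": [
    [1,[0,0.2,1.5],0],
    [1,[0,0,1.5],0],
    [1,[0,0,1.5],0],
    [1,[0,0,1],0],
    [1,[0,0,0],0]
  ]
}}

```text
clock: 12.65
eef_pos: [518.4, -84.2, 187.9]
eef_rot: [3.139, 0.001, -1.6]
wrist_force: [-0.1, -0.0, 0.7]
finger_gap: 93.7
```

Emit:
{"name": "arm_command", "arguments": {
  "steps": [
    [0,[0,0,0],0],
    [0,[0,0,0],0],
    [0,[0,0,0],0],
    [0,[0,0,0],0],
    [0,[0,0,0],0]
  ]
}}

```text
clock: 13.07
eef_pos: [519.4, -84.4, 190.3]
eef_rot: [-3.141, -0.0, -1.6]
wrist_force: [-0.7, 0.1, 0.2]
finger_gap: 64.0
```

Emit:
{"name": "arm_command", "arguments": {
  "steps": [
    [0,[0,0,0],0],
    [0,[0,0,0],0],
    [0,[0,0,0],0],
    [0,[0,0,0],0],
    [0,[0,0,0],0]
  ]
}}

```text
clock: 13.48
eef_pos: [519.2, -84.4, 189.9]
eef_rot: [-3.141, -0.0, -1.6]
wrist_force: [0.7, -0.1, -0.4]
finger_gap: 51.1
```

```bash
python3 -c "
from h import *
st();wait(1)"
```

```text
13.48 [519.2 -84.4 189.9] [-3.141 -0.    -1.6  ] F [ 0.7 -0.1 -0.4] gap 51.1 q [-0.23  0.24  1.58 -0.    1.32  1.37]
13.53 [518.8 -84.4] pix [257.17 330.62]
```

Emit:
{"name": "arm_command", "arguments": {
  "steps": [
    [0,[0,0,-0.6],0],
    [0,[0,0,-1.2],0],
    [0,[0,0,-1.2],0],
    [0,[0,0,-1.3],0],
    [0,[0,0,-1.3],0]
  ]
}}

```text
clock: 13.95
eef_pos: [518.9, -84.3, 246.5]
eef_rot: [3.141, 0.0, -1.6]
wrist_force: [-0.4, -0.6, -3.1]
finger_gap: 51.2
```

Emit:
{"name": "arm_command", "arguments": {
  "steps": [
    [0,[0,0,0],0],
    [0,[0,0,0],0],
    [0,[0,0,0],0]
  ]
}}

```text
clock: 14.2
eef_pos: [518.9, -84.4, 244.9]
eef_rot: [3.14, 0.0, -1.6]
wrist_force: [-1.2, -0.8, -2.8]
finger_gap: 51.6
```

```bash
python3 -c "
from h import *
st()
p,W=cloud('side','s7');import cv2
cv2.imwrite('pics/s7c.png',cv2.resize(p[170:290,270:420,::-1],None,fx=5,fy=5))
held(518,-85,60,240)"
```

```text
14.2 [518.9 -84.4 244.9] [ 3.14  0.   -1.6 ] F [-1.2 -0.8 -2.8] gap 51.6 q [-0.23  0.21  1.5  -0.    1.44  1.37]
tube axis [517.8 -84.5] n 429 black z [ 96.2 182. ] wood z mode [0, 0, 0, 0, 0, 0, 0, 0, 0, 0, 0, 0, 0, 0, 0, 0, 0, 0, 0, 0, 0, 0, 0, 0, 0, 0, 0, 0, 0, 1, 1, 2, 9, 18, 91, 36, 15, 5, 12, 9, 12, 8, 4, 8, 7] 60
```

View pics/s7c.png

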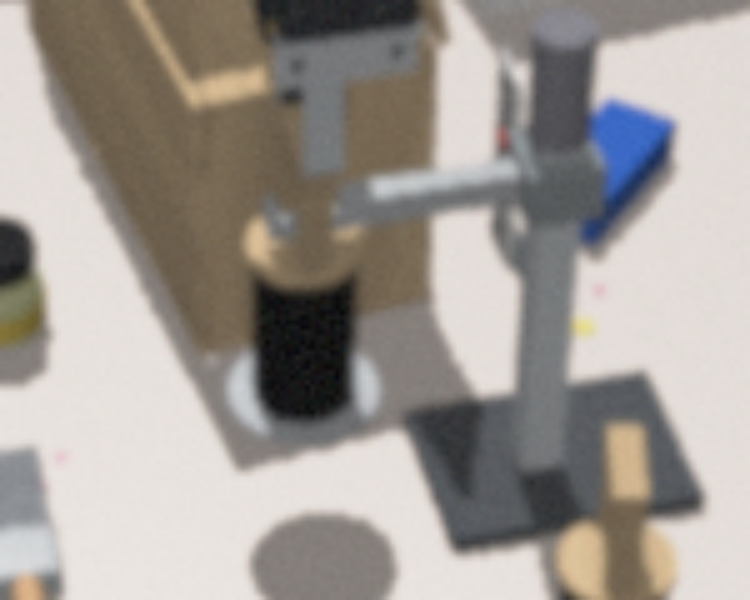

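Lifted to eye ≈ 240, clear of the lip. Sliding off along -x.

Emit:
{"name": "arm_command", "arguments": {
  "steps": [
    [0,[0,1.2,0],0],
    [0,[0,1.5,0],0],
    [0,[0,1.5,0],0],
    [0,[0,1.5,0],0],
    [0,[0,2,0],0]
  ]
}}

```text
clock: 14.72
eef_pos: [441.6, -82.1, 245.1]
eef_rot: [3.141, 0.0, -1.6]
wrist_force: [-0.4, -0.8, -2.8]
finger_gap: 51.3
```

Emit:
{"name": "arm_command", "arguments": {
  "steps": [
    [0,[0,1.0,0],0],
    [0,[0,0,-3],0],
    [0,[0,0,-3],0],
    [0,[0,0,-3],0],
    [0,[0,0,-3],0]
  ]
}}

```text
clock: 15.13
eef_pos: [432.0, -81.8, 367.1]
eef_rot: [3.141, 0.0, -1.6]
wrist_force: [-1.7, 0.3, -3.2]
finger_gap: 51.5
```

```bash
python3 -c "
from h import *
to(514.5,352,372,-1.465);st()"
```

```text
t 15.13 pos [432.  -81.8 367.1] rot [ 3.141  0.    -1.6  ] | tool shift cm -43.6 -6.97 -0.49 turn -0.135
15.13 [432.  -81.8 367.1] [ 3.141  0.    -1.6  ] F [-1.7  0.3 -3.2] gap 51.5 q [-0.27 -0.03  1.48 -0.    1.69  1.33]
```

Emit:
{"name": "arm_command", "arguments": {
  "steps": [
    [0,[0,0,-0.8],-0.07],
    [0,[-2,-0.3,0],-0.065],
    [0,[-3.9,-0.1,0],0],
    [0,[-3.9,-0.1,0],0],
    [0,[-3.9,-0.1,0],0]
  ]
}}

```text
clock: 15.55
eef_pos: [424.7, 56.3, 373.6]
eef_rot: [3.141, 0.0, -1.466]
wrist_force: [1.4, 0.2, -2.8]
finger_gap: 51.2
```

Emit:
{"name": "arm_command", "arguments": {
  "steps": [
    [0,[-3.9,-0.1,0],0],
    [0,[-3.9,-0.1,0],0],
    [0,[-3.9,-0.1,0],0],
    [0,[-3.9,-0.1,0],0],
    [0,[-3.9,-0.1,0],0]
  ]
}}

```text
clock: 15.97
eef_pos: [408.9, 251.4, 373.6]
eef_rot: [3.141, -0.0, -1.465]
wrist_force: [0.6, -1.0, -2.8]
finger_gap: 51.0
```

```bash
python3 -c "
from h import *
to(514.5,352,372,-1.465);st()"
```

```text
t 15.97 pos [408.9 251.4 373.6] rot [ 3.141 -0.    -1.465] | tool shift cm -8.89 -11.57 0.16 turn 0.0
15.97 [408.9 251.4 373.6] [ 3.141 -0.    -1.465] F [ 0.6 -1.  -2.8] gap 51.0 q [ 0.47  0.07  1.36 -0.    1.71  1.94]
```

Emit:
{"name": "arm_command", "arguments": {
  "steps": [
    [0,[-2.2,-2.9,0],0],
    [0,[-2.2,-2.9,0],0],
    [0,[-2.2,-2.9,0],0],
    [0,[-1.9,-2.5,0],0],
    [0,[0,0,0],0]
  ]
}}

```text
clock: 16.38
eef_pos: [514.5, 348.7, 368.7]
eef_rot: [3.136, -0.002, -1.464]
wrist_force: [0.7, -0.5, -5.0]
finger_gap: 51.3
```

```bash
python3 -c "
from h import *
to(514.5,352,372,-1.465);st()
p,W=cloud('side','s8');import cv2
cv2.imwrite('pics/s8c.png',cv2.resize(p[0:300,150:470,::-1],None,fx=2,fy=2))
W,w,b=held(513,352,205,345)
"
```

```text
t 16.38 pos [514.5 348.7 368.7] rot [ 3.136e+00 -2.000e-03 -1.464e+00] | tool shift cm -0.33 -0.03 -0.33 turn 0.001
16.38 [514.5 348.7 368.7] [ 3.136e+00 -2.000e-03 -1.464e+00] F [ 0.7 -0.5 -5. ] gap 51.3 q [0.54 0.43 0.93 0.   1.79 2.  ]
tube axis [511.7 345. ] n 404 black z [222.8 309.7] wood z mode [0, 0, 0, 0, 0, 0, 0, 0, 0, 0, 0, 0, 0, 0, 0, 0, 0, 0, 0, 0, 0, 0, 0, 0, 0, 0, 0, 4, 36, 63, 29, 7, 10, 18, 6] 205
```

View pics/s8c.png

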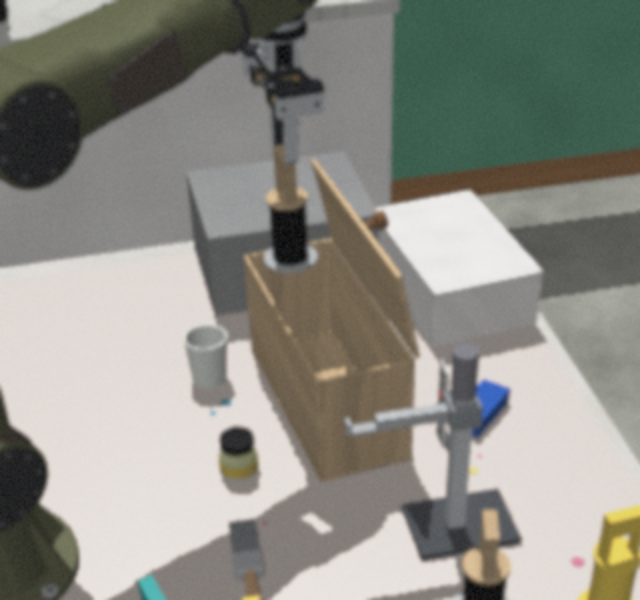

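Emit:
{"name": "arm_command", "arguments": {
  "steps": [
    [0,[-0.4,-0.4,0],0],
    [0,[0,0,2.5],0],
    [0,[0,0,3],0],
    [0,[0,0,3],0],
    [0,[0,0,3],0]
  ]
}}

```text
clock: 16.9
eef_pos: [515.0, 349.6, 259.0]
eef_rot: [-3.14, 0.001, -1.465]
wrist_force: [0.3, -0.1, -3.6]
finger_gap: 51.6
```

Emit:
{"name": "arm_command", "arguments": {
  "steps": [
    [0,[0,0,3],0],
    [0,[0,0,2.5],0],
    [0,[0,0,1.5],0],
    [0,[0,0,0],0],
    [0,[0,0,0],0]
  ]
}}

```text
clock: 17.32
eef_pos: [515.3, 349.9, 190.0]
eef_rot: [-3.141, 0.0, -1.465]
wrist_force: [-0.4, -0.2, -2.5]
finger_gap: 51.3
```

```bash
python3 -c "
from h import *
to(514.5,352,163,-1.465);st()
p,W=cloud('side','s9');import cv2
cv2.imwrite('pics/s9c.png',cv2.resize(p[0:300,150:470,::-1],None,fx=2,fy=2))
"
```

```text
t 17.32 pos [515.3 349.9 190. ] rot [-3.141  0.    -1.465] | tool shift cm -0.22 0.05 2.7 turn -0.0
17.32 [515.3 349.9 190. ] [-3.141  0.    -1.465] F [-0.4 -0.2 -2.5] gap 51.3 q [0.54 0.46 1.29 0.   1.39 2.  ]
```

View pics/s9c.png

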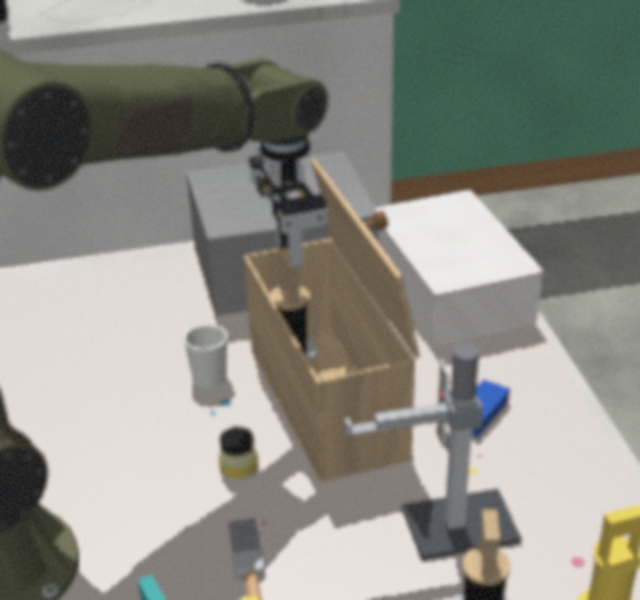

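Emit:
{"name": "arm_command", "arguments": {
  "steps": [
    [0,[-0.2,0,1],0],
    [0,[0,0,0.8],0],
    [0,[0,0,0.5],0],
    [0,[0,0,0.2],0],
    [0,[0,0,0],0]
  ]
}}

```text
clock: 17.78
eef_pos: [515.0, 352.0, 163.2]
eef_rot: [3.141, -0.0, -1.465]
wrist_force: [-0.1, 0.3, -2.4]
finger_gap: 51.5
```

Emit:
{"name": "arm_command", "arguments": {
  "steps": [
    [0,[0,0,0.1],0],
    [0,[0,0,0],0],
    [0,[0,0,0],0]
  ]
}}

```text
clock: 18.03
eef_pos: [515.3, 352.1, 163.1]
eef_rot: [-3.141, 0.0, -1.465]
wrist_force: [-0.1, -0.2, -3.2]
finger_gap: 51.2
```

Not yet in contact (still full weight); creeping down.

Emit:
{"name": "arm_command", "arguments": {
  "steps": [
    [0,[0,0,0.2],0],
    [0,[0,0,0],0],
    [0,[0,0,0],0]
  ]
}}

```text
clock: 18.28
eef_pos: [515.6, 352.3, 162.3]
eef_rot: [-3.14, 0.001, -1.465]
wrist_force: [-2.2, -1.3, 5.8]
finger_gap: 51.2
```

Emit:
{"name": "arm_command", "arguments": {
  "steps": [
    [0,[0,0,0.2],0],
    [0,[0,0,0],0],
    [0,[0,0,0],0]
  ]
}}

```text
clock: 18.53
eef_pos: [516.1, 352.6, 162.2]
eef_rot: [-3.137, 0.002, -1.465]
wrist_force: [-4.1, -1.2, 18.7]
finger_gap: 50.8
```

Emit:
{"name": "arm_command", "arguments": {
  "steps": [
    [0.75,[0,0,-0.1],0],
    [0.75,[0,0,0],0],
    [0.75,[0,0,0],0],
    [0.75,[0,0,0],0],
    [0.75,[0,0,0],0]
  ]
}}

```text
clock: 18.95
eef_pos: [515.1, 352.1, 159.6]
eef_rot: [3.141, -0.0, -1.465]
wrist_force: [0.6, 0.6, -0.7]
finger_gap: 70.7
```

Emit:
{"name": "arm_command", "arguments": {
  "steps": [
    [0.75,[0,0,-1],0],
    [0.75,[0,0,-3],0],
    [0.75,[0,0,-3],0],
    [0.75,[0,0,-3],0],
    [0.75,[0,0,-3],0]
  ]
}}

```text
clock: 19.37
eef_pos: [515.0, 351.9, 292.2]
eef_rot: [-3.141, 0.0, -1.465]
wrist_force: [-0.8, -0.9, -0.5]
finger_gap: 70.6
```

Emit:
{"name": "arm_command", "arguments": {
  "steps": [
    [1,[2,2,-1],0],
    [1,[2.5,3,0],0],
    [1,[2.5,3,0],0],
    [1,[2.5,3,0],0],
    [1,[2.5,3,0],0]
  ]
}}

```text
clock: 19.78
eef_pos: [387.1, 216.8, 300.3]
eef_rot: [-3.141, 0.0, -1.465]
wrist_force: [0.9, 0.5, 0.4]
finger_gap: 93.6
```

```bash
python3 -c "
from h import *
st()
p,W=cloud('top','t10');np.savez('c10.npz',p=p,W=W)
p,W=cloud('side','s10')"
```

```text
19.78 [387.1 216.8 300.3] [-3.141  0.    -1.465] F [0.9 0.5 0.4] gap 93.6 q [ 0.43 -0.01  1.61 -0.    1.54  1.89]
```

View pics/t10.png

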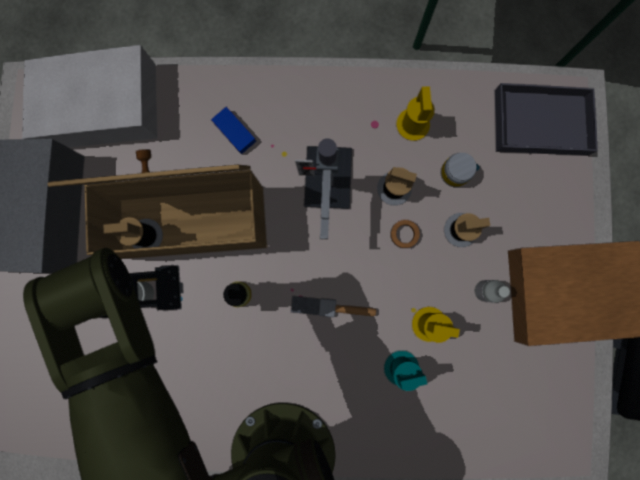

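View pics/s10.png

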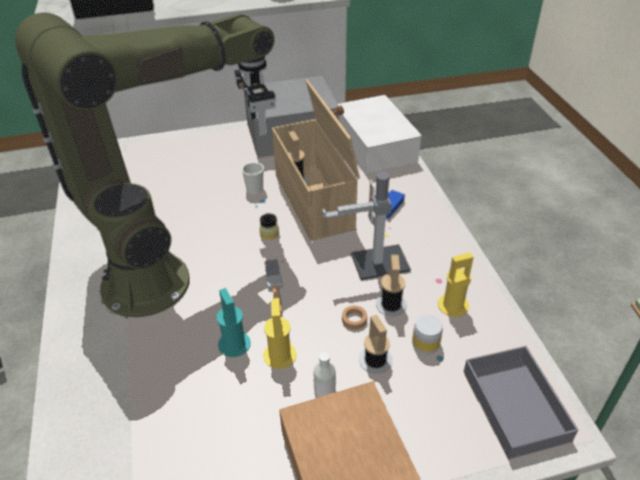

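The long tube stands upright in the box (top px (125,232)); the hook is empty, and the middle and short tubes are still at (397,182) and (467,229). Measure all three again.

```bash
cat >> h.py <<'E'
def tab(W,p,u,v,zt,R=36):
    sl=np.s_[max(0,v-R):v+R,max(0,u-R):u+R];Z=W[sl];h=hsv(p)[sl]
    m=(h[...,0]<25)&(h[...,1]>60)&(abs(Z[...,2]-zt)<9)
    n,l,s,_=cv2.connectedComponentsWithStats(m.astype(np.uint8)); m=l==1+np.argmax(s[1:,4])
    P=Z[m]; r=cv2.minAreaRect(P[:,:2].astype(np.float32)); b=cv2.boxPoints(r)
    e=[b[1]-b[0],b[2]-b[1]];e=max(e,key=np.linalg.norm)
    a=np.arctan2(e[1],e[0]); a=(a+np.pi/2+np.pi)%np.pi-np.pi/2; a= a if a<0 else a-np.pi
    print('tab',np.round(r[0],1),np.round(r[1],1),'z',np.median(P[:,2]).round(1),'jaw yaw',round(float(a),3),m.sum())
E
python3 -c "
from h import *
D=np.load('c10.npz');p,W=D['p'],D['W']
tab(W,p,397,182,163);tab(W,p,467,229,143);tab(W,p,125,232,187)
to(641.3,-249.6,340,-1.83)"
```

```text
tab [ 641.7 -249.8] [52.2 19.5] z 161.8 jaw yaw -1.831 228
tab [ 544.2 -412.5] [18.7 52.3] z 142.1 jaw yaw -1.402 215
tab [509.4 351.4] [18.9 56.3] z 186.3 jaw yaw -1.471 237
t 19.88 pos [386.  215.6 301.5] rot [-3.139e+00  1.000e-03 -1.466e+00] | tool shift cm 48.94 -20.52 -3.85 turn 0.364
```

Emit:
{"name": "arm_command", "arguments": {
  "steps": [
    [1,[3.9,-0.4,0],0],
    [1,[3.9,-0.4,0],0],
    [1,[3.9,-0.4,0],0],
    [1,[3.9,-0.4,0],0],
    [1,[3.9,-0.4,0],0]
  ]
}}

```text
clock: 20.3
eef_pos: [429.5, 24.5, 300.7]
eef_rot: [-3.14, -0.0, -1.465]
wrist_force: [-0.3, 0.6, 0.4]
finger_gap: 94.2
```

Emit:
{"name": "arm_command", "arguments": {
  "steps": [
    [1,[3.9,-0.4,0],0],
    [1,[3.9,-0.4,0],0],
    [1,[3.9,-0.4,0],0],
    [1,[3.9,-0.4,0],0],
    [1,[3.9,-0.4,0],0]
  ]
}}

```text
clock: 20.72
eef_pos: [470.0, -167.8, 300.5]
eef_rot: [-3.141, -0.0, -1.465]
wrist_force: [1.8, 1.0, 0.1]
finger_gap: 94.0
```

Emit:
{"name": "arm_command", "arguments": {
  "steps": [
    [1,[3.9,-0.4,0],0],
    [1,[3.9,-0.4,0],0],
    [1,[0,0,0],0.12],
    [1,[0,0,0],0.12],
    [1,[0,0,0],0.12]
  ]
}}

```text
clock: 21.13
eef_pos: [486.2, -243.2, 299.9]
eef_rot: [3.141, 0.0, -1.832]
wrist_force: [0.7, 0.6, 0.3]
finger_gap: 94.1
```

```bash
python3 -c "
from h import *
to(641.5,-249.7,240,-1.831)"
```

```text
t 21.13 pos [ 486.2 -243.2  299.9] rot [ 3.141  0.    -1.832] | tool shift cm -3.38 -15.17 5.99 turn -0.001
```

Emit:
{"name": "arm_command", "arguments": {
  "steps": [
    [1,[-0.9,-3.8,0.5],0],
    [1,[-0.9,-3.8,1.5],0],
    [1,[-0.9,-3.8,1.5],0],
    [1,[-0.7,-3.8,1.5],0],
    [1,[0,0,0],0]
  ]
}}

```text
clock: 21.55
eef_pos: [644.7, -246.5, 240.1]
eef_rot: [3.13, 0.002, -1.823]
wrist_force: [0.3, -0.9, -2.7]
finger_gap: 94.0
```

```bash
python3 -c "
from h import *
to(641.5,-249.7,131,-1.831)"
```

```text
t 21.55 pos [ 644.7 -246.5  240.1] rot [ 3.130e+00  2.000e-03 -1.823e+00] | tool shift cm 0.39 0.23 10.91 turn 0.008
```

Emit:
{"name": "arm_command", "arguments": {
  "steps": [
    [1,[0,0,2],0],
    [1,[0,0,2],0],
    [1,[0,0,2],0],
    [1,[0,0,0],0],
    [1,[0,0,0],0]
  ]
}}

```text
clock: 21.97
eef_pos: [641.1, -247.6, 190.1]
eef_rot: [3.141, 0.0, -1.825]
wrist_force: [-0.0, 0.1, -0.3]
finger_gap: 94.0
```

```bash
python3 -c "
from h import *
to(641.5,-249.7,133,-1.831)
p,W=cloud('side','s11');import cv2
cv2.imwrite('pics/s11c.png',cv2.resize(p[170:390,250:520,::-1],None,fx=2.7,fy=2.7))"
```

```text
t 21.97 pos [ 641.1 -247.6  190.1] rot [ 3.141  0.    -1.825] | tool shift cm 0.19 -0.09 5.71 turn 0.006
```

View pics/s11c.png

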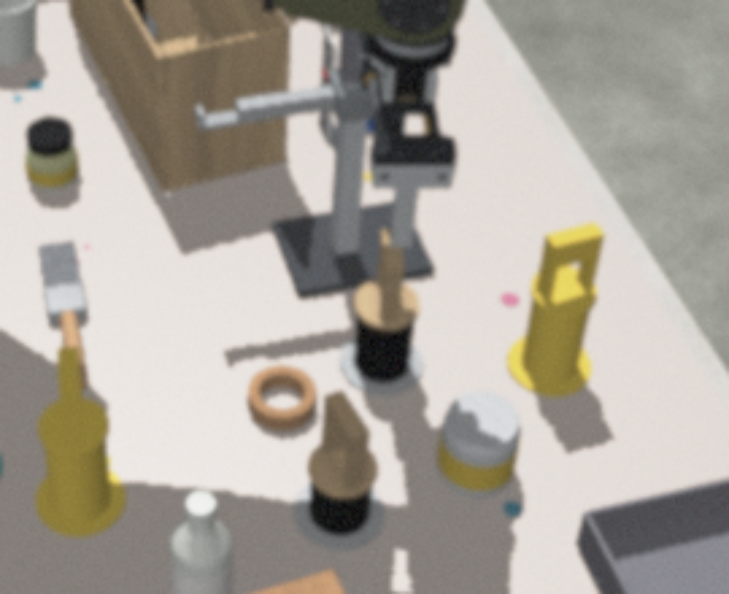

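Emit:
{"name": "arm_command", "arguments": {
  "steps": [
    [1,[0.2,0.1,2],0],
    [1,[0,0,2],0],
    [1,[0,0,1.6],0],
    [1,[0,0,0],0]
  ]
}}

```text
clock: 22.35
eef_pos: [639.1, -249.1, 132.5]
eef_rot: [3.139, 0.0, -1.825]
wrist_force: [-0.7, 0.4, -0.0]
finger_gap: 93.6
```

Emit:
{"name": "arm_command", "arguments": {
  "steps": [
    [0,[0,0,0],0],
    [0,[0,0,0],0],
    [0,[0,0,0],0],
    [0,[0,0,0],0],
    [0,[0,0,0],0]
  ]
}}

```text
clock: 22.77
eef_pos: [640.0, -249.4, 134.9]
eef_rot: [-3.14, -0.0, -1.825]
wrist_force: [0.1, -0.1, 0.6]
finger_gap: 64.1
```

Emit:
{"name": "arm_command", "arguments": {
  "steps": [
    [0,[0,0,0],0],
    [0,[0,0,0],0],
    [0,[0,0,0],0],
    [0,[0,0,0],0]
  ]
}}

```text
clock: 23.1
eef_pos: [639.7, -249.4, 134.2]
eef_rot: [-3.141, -0.0, -1.825]
wrist_force: [-0.9, 0.1, 2.9]
finger_gap: 51.6
```

```bash
python3 -c "
from h import *
to(641.5,-249.7,243,-1.6);st()
p,W=cloud('side','s12');import cv2
cv2.imwrite('pics/s12c.png',cv2.resize(p[170:390,250:520,::-1],None,fx=2.7,fy=2.7))
held(641,-250,10,95)"
```

```text
t 23.1 pos [ 639.7 -249.4  134.2] rot [-3.141 -0.    -1.825] | tool shift cm -0.01 -0.18 -10.88 turn -0.225
23.1 [ 639.7 -249.4  134.2] [-3.141 -0.    -1.825] F [-0.9  0.1  2.9] gap 51.6 q [-0.42  0.65  1.13  0.    1.36  1.4 ]
tube axis [ 643.2 -250.1] n 295 black z [10.9 73.2] wood z mode [0, 0, 0, 0, 0, 0, 0, 0, 0, 0, 0, 0, 0, 0, 0, 0, 3, 7, 11, 71, 115, 16] 10
```

View pics/s12c.png

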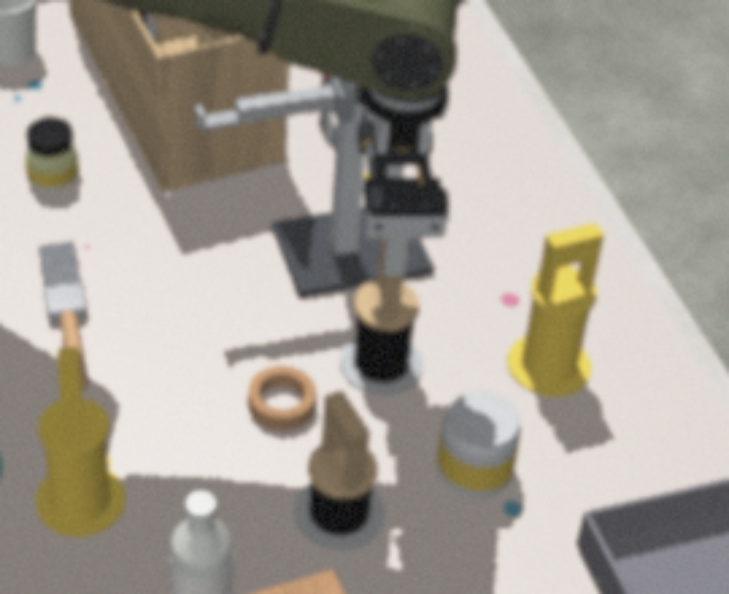

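Gripped (gap 51.6). Lift, back away, then go to the hook front.

Emit:
{"name": "arm_command", "arguments": {
  "steps": [
    [0,[0,0,-1],0],
    [0,[0,0,-2.5],0],
    [0,[0,0,-2.5],0],
    [0,[0,0,-2.7],-0.11],
    [0,[0,0,-2.3],-0.11]
  ]
}}

```text
clock: 23.62
eef_pos: [639.5, -249.3, 246.1]
eef_rot: [-3.141, -0.0, -1.6]
wrist_force: [0.9, 0.6, -1.8]
finger_gap: 51.7
```

Emit:
{"name": "arm_command", "arguments": {
  "steps": [
    [0,[0,3,0],0],
    [0,[0,3.9,0],0],
    [0,[0,3.9,0],0],
    [0,[0,3.9,0],0],
    [0,[0,3.9,0],0]
  ]
}}

```text
clock: 24.03
eef_pos: [451.7, -242.5, 243.9]
eef_rot: [3.141, 0.0, -1.605]
wrist_force: [0.2, -1.0, -1.6]
finger_gap: 51.9
```

```bash
python3 -c "
from h import *
to(449,-85,243,-1.6);st()"
```

```text
t 24.03 pos [ 451.7 -242.5  243.9] rot [ 3.141  0.    -1.605] | tool shift cm -15.73 0.8 0.09 turn -0.005
24.03 [ 451.7 -242.5  243.9] [ 3.141  0.    -1.605] F [ 0.2 -1.  -1.6] gap 51.9 q [-0.56  0.18  1.54 -0.    1.43  1.04]
```

Emit:
{"name": "arm_command", "arguments": {
  "steps": [
    [0,[-2.5,0.3,0],0],
    [0,[-3.8,0.4,0],0],
    [0,[-3.8,0,0],0],
    [0,[-3.4,0,0],0],
    [0,[-2.1,0,0],0]
  ]
}}

```text
clock: 24.45
eef_pos: [451.7, -84.3, 244.6]
eef_rot: [-3.141, 0.0, -1.604]
wrist_force: [0.2, -0.4, -2.4]
finger_gap: 51.8
```

Emit:
{"name": "arm_command", "arguments": {
  "steps": [
    [0,[0,0,0],0],
    [0,[0,0,0],0],
    [0,[0,0,0],0]
  ]
}}

```text
clock: 24.7
eef_pos: [452.1, -87.3, 244.2]
eef_rot: [-3.142, -0.0, -1.605]
wrist_force: [-0.3, -0.2, -2.4]
finger_gap: 51.4
```

```bash
python3 -c "
from h import *
to(518,-85,242,-1.6);st()
W,w,b=held(449,-85,80,240)
q=W[w];q=q[(q[:,2]>190)&(q[:,2]<215)];print(np.median(q,0),len(q))"
```

```text
t 24.7 pos [452.1 -87.3 244.2] rot [-3.142 -0.    -1.605] | tool shift cm -0.45 -6.58 0.22 turn -0.005
24.7 [452.1 -87.3 244.2] [-3.142 -0.    -1.605] F [-0.3 -0.2 -2.4] gap 51.4 q [-0.27  0.05  1.67 -0.    1.42  1.33]
tube axis [450.5 -88.5] n 347 black z [118. 184.] wood z mode [0, 0, 0, 0, 0, 0, 0, 0, 0, 0, 0, 0, 0, 0, 0, 0, 0, 0, 0, 0, 0, 0, 0, 0, 0, 0, 3, 5, 15, 82, 97, 29, 10, 15, 9, 14, 9, 12, 12, 9] 80
[445.75448832 -99.0128438  200.94707584] 246
```

Emit:
{"name": "arm_command", "arguments": {
  "steps": [
    [0,[-0.5,0,0.2],0],
    [0,[0,-1.5,0],0],
    [0,[0,-1.5,0],0],
    [0,[0,-1.5,0],0],
    [0,[0,0,0],0]
  ]
}}

```text
clock: 25.17
eef_pos: [498.7, -83.8, 241.3]
eef_rot: [3.141, 0.0, -1.606]
wrist_force: [0.5, -0.4, -3.0]
finger_gap: 51.4
```

Emit:
{"name": "arm_command", "arguments": {
  "steps": [
    [0,[0,-1.3,0],0],
    [0,[0,-1.0,0],0],
    [0,[0,0,0],0],
    [0,[0,0,0],0]
  ]
}}

```text
clock: 25.5
eef_pos: [519.7, -84.4, 241.5]
eef_rot: [3.14, 0.0, -1.605]
wrist_force: [-0.4, -0.6, -2.8]
finger_gap: 51.3
```

```bash
python3 -c "
from h import *
to(519.6,-85,215,-1.6);st()
p,W=cloud('side','s13');import cv2
cv2.imwrite('pics/s13c.png',cv2.resize(p[170:290,270:420,::-1],None,fx=5,fy=5))
held(518,-85,80,190)"
```

```text
t 25.5 pos [519.7 -84.4 241.5] rot [ 3.14   0.    -1.605] | tool shift cm 0.06 0.0 2.65 turn -0.005
25.5 [519.7 -84.4 241.5] [ 3.14   0.    -1.605] F [-0.4 -0.6 -2.8] gap 51.3 q [-0.23  0.21  1.5  -0.    1.43  1.37]
tube axis [517.4 -85.8] n 347 black z [117.4 183.1] wood z mode [0, 0, 0, 0, 0, 0, 0, 0, 0, 0, 0, 0, 0, 0, 0, 0, 0, 0, 0, 0, 0, 0, 0, 0, 1, 2, 2, 3] 80
```

View pics/s13c.png

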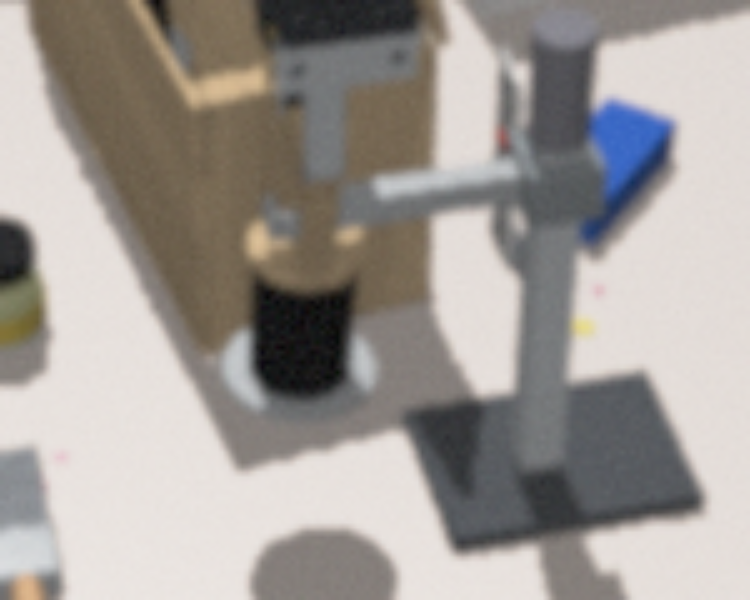

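The lip is through the window (crop (283,215)). Lowering 5.0 cm.

Emit:
{"name": "arm_command", "arguments": {
  "steps": [
    [0,[0,0,1.0],0],
    [0,[0,0,1.0],0],
    [0,[0,0,0.8],0],
    [0,[0,0,0.7],0],
    [0,[0,0,0.5],0]
  ]
}}

```text
clock: 26.02
eef_pos: [519.8, -84.1, 200.7]
eef_rot: [3.14, 0.0, -1.605]
wrist_force: [-0.7, 0.2, -0.3]
finger_gap: 51.5
```

Emit:
{"name": "arm_command", "arguments": {
  "steps": [
    [0,[0,0,0.5],0],
    [0,[0,0,0.5],0],
    [0,[0,0,0],0],
    [0,[0,0,0],0],
    [0,[0,0,0],0]
  ]
}}

```text
clock: 26.43
eef_pos: [520.3, -84.2, 192.3]
eef_rot: [-3.141, -0.0, -1.605]
wrist_force: [-1.4, -0.4, -0.2]
finger_gap: 51.7
```

```bash
python3 -c "
from h import *
st();held(518,-85,40,190)"
```

```text
26.43 [520.3 -84.2 192.3] [-3.141 -0.    -1.605] F [-1.4 -0.4 -0.2] gap 51.7 q [-0.23  0.24  1.58  0.    1.32  1.38]
tube axis [517.3 -85.5] n 315 black z [ 66.8 132.6] wood z mode [0, 0, 0, 0, 0, 0, 0, 0, 0, 0, 0, 0, 0, 0, 0, 0, 0, 0, 0, 0, 0, 0, 0, 4, 6, 11, 67, 108, 22, 8, 9, 9, 10, 10, 8, 8, 9, 6] 40
```

Emit:
{"name": "arm_command", "arguments": {
  "steps": [
    [1,[0,0,0],0],
    [1,[0,0,0],0],
    [1,[0,0,0],0],
    [1,[0,0,0],0],
    [1,[0,0,0],0]
  ]
}}

```text
clock: 26.9
eef_pos: [520.3, -84.2, 192.0]
eef_rot: [-3.141, -0.0, -1.605]
wrist_force: [0.4, 0.4, -0.8]
finger_gap: 81.5
```

Emit:
{"name": "arm_command", "arguments": {
  "steps": [
    [1,[0,0,-1],0],
    [1,[0,0,-1.5],0],
    [1,[0,0,-1.5],0],
    [1,[0,0,-1.5],0],
    [1,[0,0,0],0]
  ]
}}

```text
clock: 27.32
eef_pos: [521.2, -84.4, 250.5]
eef_rot: [-3.137, -0.001, -1.605]
wrist_force: [-0.3, 0.8, 0.0]
finger_gap: 93.7
```

```bash
python3 -c "
from h import *
wait(100,every=8,zlo=30,zhi=120);held(518,-85,40,190);cloud('side','s14');st()"
```

```text
27.37 [517.2 -84.7] pix [252.92 330.17]
27.77 [518.1 -85.1] pix [252.8  330.25]
28.17 [519.6 -84.5] pix [252.65 330.73]
28.57 [521.2 -85.1] pix [252.73 331.39]
28.97 [523.1 -84.8] pix [252.63 332.52]
29.37 [523.6 -84.5] pix [252.54 332.71]
29.77 [521.1 -84.5] pix [252.65 331.5 ]
30.17 [519.6 -83.9] pix [252.76 331.06]
30.57 [522.8 -84.4] pix [252.57 332.31]
30.97 [521.4 -84.7] pix [252.74 331.5 ]
31.37 [521.9 -84.3] pix [252.61 331.88]
31.77 [521.2 -84.8] pix [252.72 331.16]
32.17 [522.6 -85. ] pix [252.72 332.08]
tube axis [521.8 -84.4] n 309 black z [ 63.3 130.9] wood z mode [0, 0, 0, 0, 0, 0, 0, 0, 0, 0, 0, 0, 0, 0, 0, 0, 0, 0, 0, 0, 0, 0, 1, 2, 5, 30, 111, 66, 12, 7, 7, 11, 6, 6, 11, 10, 5, 6] 40
32.42 [520.3 -84.2 247. ] [-3.142 -0.    -1.605] F [ 0.7  0.6 -0.1] gap 93.9 q [-0.23  0.21  1.49  0.    1.44  1.38]
```

View pics/s14.png

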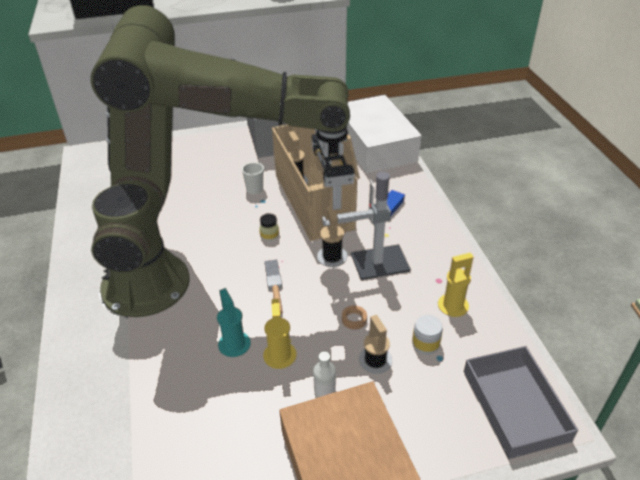

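It swings a few mm along x; waiting some more.

```bash
python3 -c "
from h import *
wait(50,every=50,zlo=30,zhi=120);wait(30,every=2,zlo=30,zhi=120)"
```

```text
32.47 [521.4 -84.6] pix [252.63 331.34]
34.97 [521.3 -84.5] pix [252.86 331.88]
35.07 [521.5 -84.5] pix [252.85 331.7 ]
35.17 [521.4 -84.5] pix [252.55 331.81]
35.27 [521.6 -84.9] pix [252.76 331.83]
35.37 [521.3 -84.3] pix [252.69 331.79]
35.47 [521.5 -84.5] pix [252.58 331.8 ]
35.57 [521.7 -84.5] pix [252.67 331.78]
35.67 [521.4 -84.9] pix [252.74 331.72]
35.77 [521.8 -84.4] pix [252.65 331.76]
35.87 [521.8 -84.6] pix [252.86 331.74]
35.97 [521.3 -84.7] pix [252.61 331.89]
36.07 [522.  -84.9] pix [252.84 331.86]
36.17 [521.5 -84.8] pix [252.64 331.72]
36.27 [522.  -84.7] pix [252.77 331.7 ]
36.37 [522.3 -84.9] pix [252.68 331.73]
```

Emit:
{"name": "arm_command", "arguments": {
  "steps": [
    [1,[0,-0.1,1.5],0],
    [1,[0,0,1.5],0],
    [1,[0,0,1.5],0],
    [1,[0,0,1],0],
    [1,[0,0,0],0]
  ]
}}

```text
clock: 36.83
eef_pos: [520.5, -84.0, 190.1]
eef_rot: [3.139, 0.001, -1.605]
wrist_force: [0.3, 0.2, -0.1]
finger_gap: 94.0
```

Emit:
{"name": "arm_command", "arguments": {
  "steps": [
    [0,[0,0,0],0],
    [0,[0,0,0],0],
    [0,[0,0,0],0],
    [0,[0,0,0],0],
    [0,[0,0,0],0]
  ]
}}

```text
clock: 37.25
eef_pos: [521.4, -84.3, 192.4]
eef_rot: [-3.141, -0.0, -1.605]
wrist_force: [0.6, 0.2, 0.3]
finger_gap: 64.2
```

Emit:
{"name": "arm_command", "arguments": {
  "steps": [
    [0,[0,0,0],0],
    [0,[0,0,0],0],
    [0,[0,0,0],0],
    [0,[0,0,0],0],
    [0,[0,0,0],0]
  ]
}}

```text
clock: 37.67
eef_pos: [521.3, -84.2, 192.0]
eef_rot: [-3.142, -0.0, -1.605]
wrist_force: [0.5, -0.5, -0.1]
finger_gap: 51.4
```

Emit:
{"name": "arm_command", "arguments": {
  "steps": [
    [0,[0,0,-0.6],0],
    [0,[0,0,-1.2],0],
    [0,[0,0,-1.2],0],
    [0,[0,0,-1.2],0],
    [0,[0,0,-1.0],0]
  ]
}}

```text
clock: 38.08
eef_pos: [521.2, -84.2, 244.9]
eef_rot: [3.142, 0.0, -1.605]
wrist_force: [-0.1, 0.2, -3.0]
finger_gap: 51.5
```

Emit:
{"name": "arm_command", "arguments": {
  "steps": [
    [0,[0,0,0],0],
    [0,[0,0,0],0],
    [0,[0,0,0],0]
  ]
}}

```text
clock: 38.33
eef_pos: [520.9, -84.1, 243.2]
eef_rot: [3.14, 0.0, -1.605]
wrist_force: [-0.0, -0.2, -3.5]
finger_gap: 51.2
```

```bash
python3 -c "
from h import *
st()
p,W=cloud('side','s15');import cv2
cv2.imwrite('pics/s15c.png',cv2.resize(p[170:290,270:420,::-1],None,fx=5,fy=5))
held(518,-85,80,240)"
```

```text
38.33 [520.9 -84.1 243.2] [ 3.14   0.    -1.605] F [-0.  -0.2 -3.5] gap 51.2 q [-0.23  0.21  1.5   0.    1.44  1.38]
tube axis [521.4 -84.3] n 337 black z [116.  181.8] wood z mode [0, 0, 0, 0, 0, 0, 0, 0, 0, 0, 0, 0, 0, 0, 0, 0, 0, 0, 0, 0, 0, 0, 0, 0, 0, 0, 4, 9, 41, 91, 23, 9, 8, 11, 10, 9, 8, 5, 8, 6] 80
```

View pics/s15c.png

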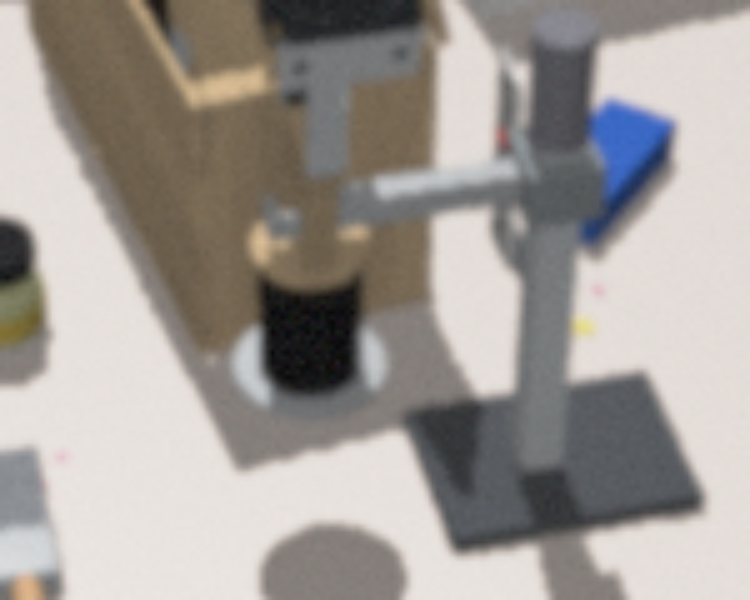

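Eye is about 240. Slide off, lift and carry to the middle slot.

Emit:
{"name": "arm_command", "arguments": {
  "steps": [
    [0,[0,1.2,0],0],
    [0,[0,1.5,0],0],
    [0,[0,1.5,0],0],
    [0,[0,1.5,0],0],
    [0,[0,2,0],0]
  ]
}}

```text
clock: 38.85
eef_pos: [443.7, -81.5, 243.3]
eef_rot: [3.141, 0.0, -1.605]
wrist_force: [0.7, -0.7, -3.4]
finger_gap: 51.9
```

Emit:
{"name": "arm_command", "arguments": {
  "steps": [
    [0,[0,1.0,0],0],
    [0,[0,0,-3],0],
    [0,[0,0,-3],0],
    [0,[0,0,-2.7],-0.07],
    [0,[0,0,-2],-0.07]
  ]
}}

```text
clock: 39.27
eef_pos: [434.5, -81.3, 353.2]
eef_rot: [-3.14, -0.001, -1.462]
wrist_force: [0.2, 0.5, -3.4]
finger_gap: 51.3
```

```bash
python3 -c "
from h import *
to(527,238,350,-1.465);st()"
```

```text
t 39.27 pos [434.5 -81.3 353.2] rot [-3.140e+00 -1.000e-03 -1.462e+00] | tool shift cm -30.73 -12.66 0.32 turn 0.003
39.27 [434.5 -81.3 353.2] [-3.140e+00 -1.000e-03 -1.462e+00] F [ 0.2  0.5 -3.4] gap 51.3 q [-0.27 -0.02  1.5   0.    1.66  1.19]
```

Emit:
{"name": "arm_command", "arguments": {
  "steps": [
    [0,[-3.6,-1.4,0],0],
    [0,[-3.6,-1.4,0],0],
    [0,[-3.6,-1.4,0],0],
    [0,[-3.6,-1.4,0],0],
    [0,[-3.6,-1.4,0],0]
  ]
}}

```text
clock: 39.68
eef_pos: [485.1, 107.1, 350.8]
eef_rot: [3.142, 0.0, -1.465]
wrist_force: [0.6, -0.1, -2.9]
finger_gap: 51.5
```

Emit:
{"name": "arm_command", "arguments": {
  "steps": [
    [0,[-3.6,-1.4,0],0],
    [0,[-3.6,-1.4,0],0],
    [0,[-3.6,-1.4,0],0],
    [0,[-1.9,-1.4,0],0],
    [0,[0,0,0],0]
  ]
}}

```text
clock: 40.1
eef_pos: [527.9, 241.1, 348.9]
eef_rot: [3.139, 0.0, -1.462]
wrist_force: [1.0, 0.5, -3.0]
finger_gap: 51.4
```

```bash
python3 -c "
from h import *
to(527,238,350,-1.465);st()
p,W=cloud('side','s16');import cv2
cv2.imwrite('pics/s16c.png',cv2.resize(p[0:300,150:470,::-1],None,fx=2,fy=2))
W,w,b=held(525,238,205,310)
"
```

```text
t 40.1 pos [527.9 241.1 348.9] rot [ 3.139  0.    -1.462] | tool shift cm 0.3 0.13 -0.11 turn 0.003
40.1 [527.9 241.1 348.9] [ 3.139  0.    -1.462] F [ 1.   0.5 -3. ] gap 51.4 q [0.36 0.31 1.13 0.   1.7  1.83]
tube axis [524.8 236.6] n 326 black z [223.1 291.6] wood z mode [0, 0, 0, 0, 0, 0, 0, 0, 0, 0, 0, 0, 0, 1, 1, 1, 0, 0, 0, 0, 0, 0, 4, 52, 80, 28, 1] 205
```

View pics/s16c.png

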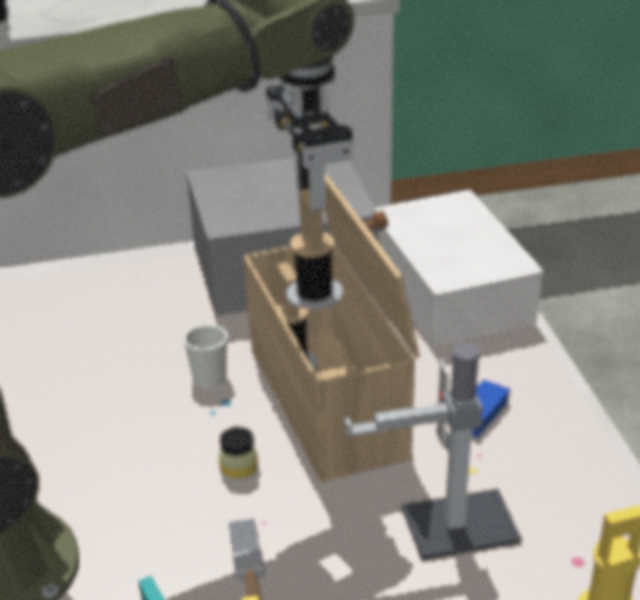

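Emit:
{"name": "arm_command", "arguments": {
  "steps": [
    [0,[0.2,0,0],0],
    [0,[0,0,2.5],0],
    [0,[0,0,3],0],
    [0,[0,0,3],0],
    [0,[0,0,3],0]
  ]
}}

```text
clock: 40.62
eef_pos: [527.2, 234.0, 235.3]
eef_rot: [-3.141, 0.0, -1.467]
wrist_force: [1.4, 0.4, -2.2]
finger_gap: 51.7
```

Emit:
{"name": "arm_command", "arguments": {
  "steps": [
    [0,[0,0,3],0],
    [0,[0,0,2.5],0],
    [0,[0,0,1.5],0],
    [0,[0,0,1],0],
    [0,[0,0,0],0]
  ]
}}

```text
clock: 41.03
eef_pos: [526.8, 234.3, 154.6]
eef_rot: [3.139, -0.001, -1.466]
wrist_force: [0.1, -1.1, -3.4]
finger_gap: 51.9
```

```bash
python3 -c "
from h import *
to(527,238,140,-1.465);st()
p,W=cloud('side','s17');import cv2
cv2.imwrite('pics/s17c.png',cv2.resize(p[0:300,150:470,::-1],None,fx=2,fy=2))
"
```

```text
t 41.03 pos [526.8 234.3 154.6] rot [ 3.139e+00 -1.000e-03 -1.466e+00] | tool shift cm -0.37 -0.06 1.46 turn -0.001
41.03 [526.8 234.3 154.6] [ 3.139e+00 -1.000e-03 -1.466e+00] F [ 0.1 -1.1 -3.4] gap 51.9 q [ 0.35  0.39  1.48 -0.    1.28  1.82]
```

View pics/s17c.png

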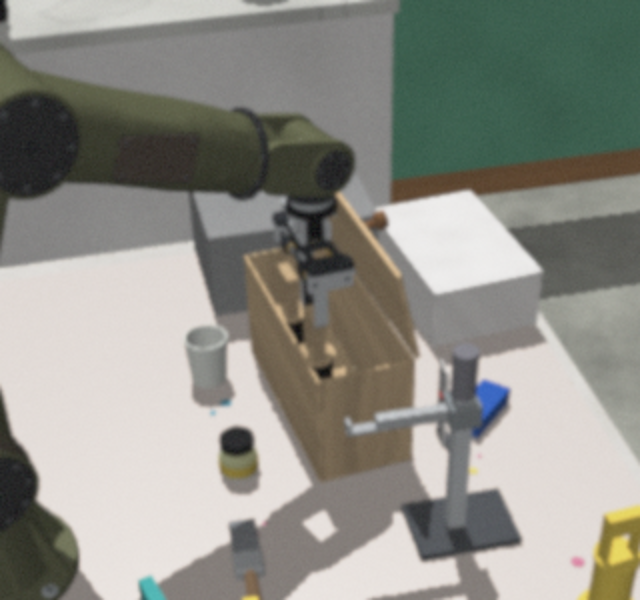

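Emit:
{"name": "arm_command", "arguments": {
  "steps": [
    [0,[-0.2,0,0.6],0],
    [0,[0,0,0.4],0],
    [0,[0,0,0.4],0],
    [0,[0,0,0],0],
    [0,[0,0,0],0]
  ]
}}

```text
clock: 41.5
eef_pos: [527.1, 237.4, 142.0]
eef_rot: [3.142, -0.0, -1.465]
wrist_force: [-0.7, 0.4, -2.9]
finger_gap: 51.6
```

Emit:
{"name": "arm_command", "arguments": {
  "steps": [
    [0,[0,0,0.2],0],
    [0,[0,0,0],0],
    [0,[0,0,0],0]
  ]
}}

```text
clock: 41.75
eef_pos: [527.8, 237.4, 141.2]
eef_rot: [-3.139, 0.0, -1.465]
wrist_force: [-0.5, -1.7, 5.1]
finger_gap: 51.2
```

Floor contact. Release and retreat.

Emit:
{"name": "arm_command", "arguments": {
  "steps": [
    [0.75,[0,0,0],0],
    [0.75,[0,0,0],0],
    [0.75,[0,0,0],0],
    [0.75,[0,0,0],0],
    [0.75,[0,0,0],0]
  ]
}}

```text
clock: 42.17
eef_pos: [527.1, 237.4, 139.9]
eef_rot: [3.141, 0.0, -1.465]
wrist_force: [0.1, -0.6, -0.6]
finger_gap: 70.4
```

Emit:
{"name": "arm_command", "arguments": {
  "steps": [
    [0.75,[0,0,-1],0],
    [0.75,[0,0,-3],0],
    [0.75,[0,0,-3],0],
    [0.75,[0,0,-3.5],0],
    [0.75,[0,0,-3.5],0]
  ]
}}

```text
clock: 42.58
eef_pos: [526.8, 237.2, 282.3]
eef_rot: [-3.142, -0.0, -1.465]
wrist_force: [0.2, 0.7, -0.2]
finger_gap: 70.6
```

Emit:
{"name": "arm_command", "arguments": {
  "steps": [
    [1,[2,2,-2],0],
    [1,[2.5,3,0],0],
    [1,[2.5,3,0],0],
    [1,[2.5,3,0],0],
    [1,[2.5,3,0],0]
  ]
}}

```text
clock: 43.0
eef_pos: [399.0, 102.3, 300.5]
eef_rot: [-3.141, 0.0, -1.465]
wrist_force: [1.1, -0.6, 0.7]
finger_gap: 94.0
```

```bash
python3 -c "
from h import *
st()
p,W=cloud('top','t18')
cv2.imwrite('pics/t18c.png',cv2.resize(p[100:340,60:520,::-1],None,fx=1.7,fy=1.7))
tab(W,p,467,229,143);tab(W,p,125,232,187)
p,W=cloud('side','s18')"
```

```text
43.0 [399.  102.3 300.5] [-3.141  0.    -1.465] F [ 1.1 -0.6  0.7] gap 94.0 q [ 0.16 -0.09  1.68 -0.    1.54  1.63]
tab [ 544.4 -413.1] [18.5 54.4] z 142.0 jaw yaw -1.398 214
tab [467.3 341.7] [172.1  64.9] z 189.6 jaw yaw -1.864 253
```

View pics/t18c.png

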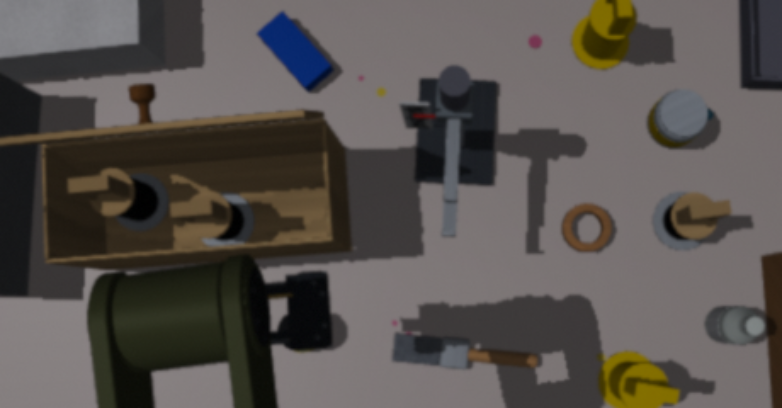

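View pics/s18.png

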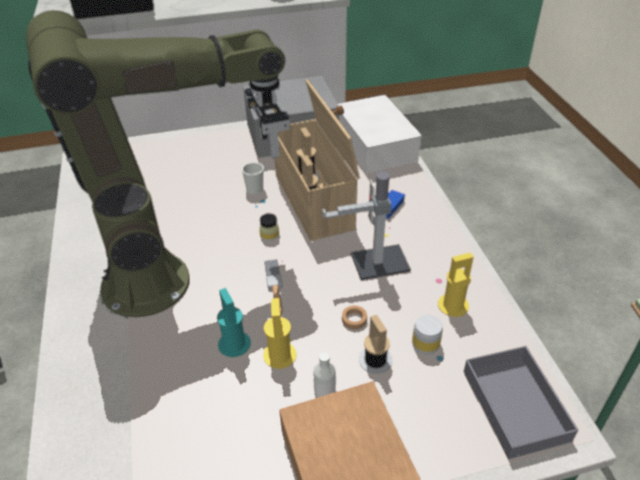

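The long tube's tab in the box has moved from px (125,232) to about (112,209). I need to measure both boxed tubes.

```bash
cat >> h.py <<'E'
def crate(P):
    a=np.radians(6.05);d=np.asarray(P)[:2]-[545.5,239.8]
    return np.round([d@[np.cos(a),np.sin(a)],d@[-np.sin(a),np.cos(a)]],1)
def blobs(zc):
    p,W=cloud('top');h=hsv(p)
    C=np.zeros((480,640,2));a=np.radians(6.05);D=W[...,:2]-[545.5,239.8]
    cx=D@[np.cos(a),np.sin(a)];cy=D@[-np.sin(a),np.cos(a)]
    m=(abs(cx)<62)&(abs(cy)<170)&(abs(W[...,2]-zc)<7)
    n,l,s,c=cv2.connectedComponentsWithStats(m.astype(np.uint8))
    for i in range(1,n):
        if s[i,4]>60:
            P=W[l==i];r=cv2.minAreaRect(P[:,:2].astype(np.float32));print('z',zc,np.round(r[0],1),np.round(r[1],1),round(r[2],1),'n',s[i,4],'crate',crate(r[0]),'px',c[i].round(),np.median(P[:,2]).round(1))
E
python3 -c "
from h import *
blobs(187);blobs(167)
p,W=cloud('top')
cv2.imwrite('pics/t19c.png',cv2.resize(p[140:270,70:280,::-1],None,fx=3.7,fy=3.7,interpolation=cv2.INTER_CUBIC))"
```

```text
z 187 [551.7 363.1] [19.1 53.1] 5.9 n 225 crate [ 19.1 121.9] px [112. 208.] 186.5
z 167 [525.9 235.3] [19.  53.7] 5.3 n 230 crate [-20.   -2.4] px [172. 223.] 166.5
```

View pics/t19c.png

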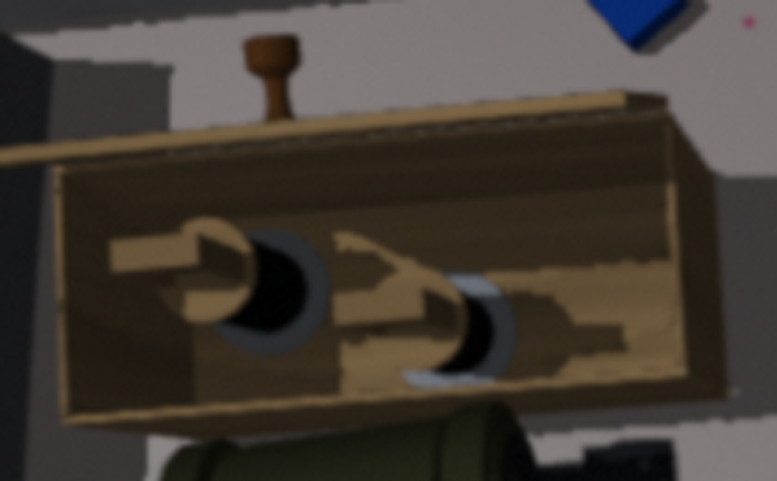

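The bump came inside the box: the long tube now stands at crate (19,122), upright and within limits, and the middle one at (-20,-2). Short tube is unmoved. On to it.

Emit:
{"name": "arm_command", "arguments": {
  "steps": [
    [1,[3.9,0,0],0],
    [1,[3.9,0,0],0],
    [1,[3.9,0,0],0],
    [1,[3.9,0,0],0],
    [1,[3.9,0,0],0]
  ]
}}

```text
clock: 43.67
eef_pos: [422.0, -92.1, 299.8]
eef_rot: [3.141, 0.0, -1.464]
wrist_force: [0.8, 0.4, 0.9]
finger_gap: 93.8
```

Emit:
{"name": "arm_command", "arguments": {
  "steps": [
    [1,[3.9,0,0],0],
    [1,[3.9,0,0],0],
    [1,[3.9,0,0],0],
    [1,[3.9,0,0],0],
    [1,[3.9,0,0],0]
  ]
}}

```text
clock: 44.08
eef_pos: [442.8, -286.4, 299.3]
eef_rot: [3.141, 0.001, -1.464]
wrist_force: [1.1, 0.3, 0.7]
finger_gap: 93.8
```

Emit:
{"name": "arm_command", "arguments": {
  "steps": [
    [1,[3.9,-1,0],0],
    [1,[3.9,-1,0],0],
    [1,[1,-3,0],0],
    [1,[0,0,0],-0.065],
    [1,[0,0,0],0]
  ]
}}

```text
clock: 44.5
eef_pos: [502.6, -367.0, 297.3]
eef_rot: [3.139, 0.003, -1.396]
wrist_force: [-1.1, -0.1, 0.6]
finger_gap: 93.9
```

```bash
python3 -c "
from h import *
to(544.3,-412.9,200,-1.40)"
```

```text
t 44.5 pos [ 502.6 -367.   297.3] rot [ 3.139e+00  3.000e-03 -1.396e+00] | tool shift cm 5.25 -3.31 9.73 turn 0.004
```

Emit:
{"name": "arm_command", "arguments": {
  "steps": [
    [1,[2.6,-1.6,1],0],
    [1,[2.6,-1.7,3],0],
    [1,[0,0,3],0],
    [1,[0,0,2.5],0],
    [1,[0,0,0],0]
  ]
}}

```text
clock: 44.92
eef_pos: [540.6, -410.0, 199.6]
eef_rot: [3.136, 0.007, -1.401]
wrist_force: [0.1, 0.5, -1.2]
finger_gap: 94.1
```

Emit:
{"name": "arm_command", "arguments": {
  "steps": [
    [1,[0,0,2],0],
    [1,[0,0,1],0],
    [1,[0,0,0],0]
  ]
}}

```text
clock: 45.17
eef_pos: [541.3, -410.9, 175.2]
eef_rot: [3.14, 0.002, -1.4]
wrist_force: [1.0, 0.6, -0.7]
finger_gap: 94.3
```

```bash
python3 -c "
from h import *
to(544.3,-412.9,114,-1.40)
p,W=cloud('side','s20')
cv2.imwrite('pics/s20c.png',cv2.resize(p[200:420,250:520,::-1],None,fx=2.7,fy=2.7))"
```

```text
t 45.17 pos [ 541.3 -410.9  175.2] rot [ 3.14e+00  2.00e-03 -1.40e+00] | tool shift cm 0.24 -0.27 6.12 turn -0.0
```

View pics/s20c.png

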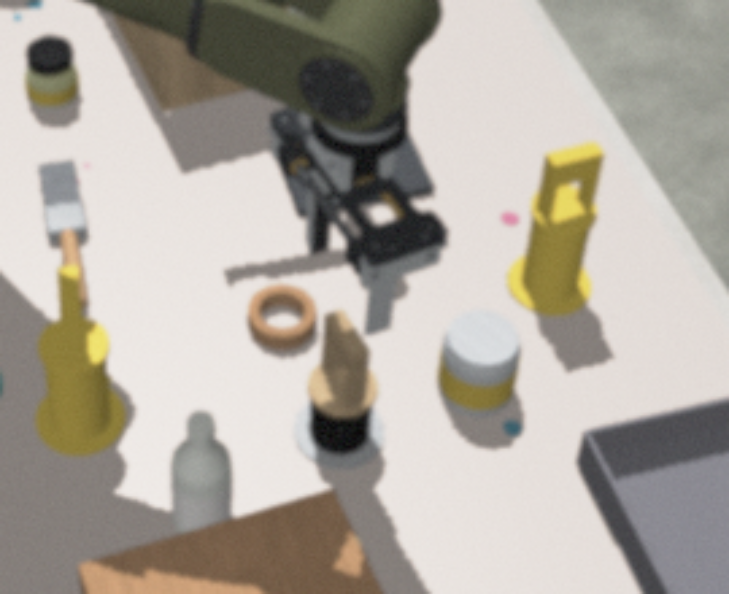

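Emit:
{"name": "arm_command", "arguments": {
  "steps": [
    [1,[0.2,-0.2,2],0],
    [1,[0,0,2],0],
    [1,[0,0,1.9],0],
    [1,[0,0,0],0]
  ]
}}

```text
clock: 45.55
eef_pos: [543.1, -412.5, 114.9]
eef_rot: [3.139, 0.003, -1.4]
wrist_force: [0.5, 0.2, -0.4]
finger_gap: 94.4
```

```bash
python3 -c "
from h import *
to(544.3,-412.9,114,-1.40)
p,W=cloud('side','s21')
cv2.imwrite('pics/s21c.png',cv2.resize(p[200:420,250:520,::-1],None,fx=2.7,fy=2.7))"
```

```text
t 45.55 pos [ 543.1 -412.5  114.9] rot [ 3.139e+00  3.000e-03 -1.400e+00] | tool shift cm 0.06 -0.12 0.09 turn -0.0
```

View pics/s21c.png

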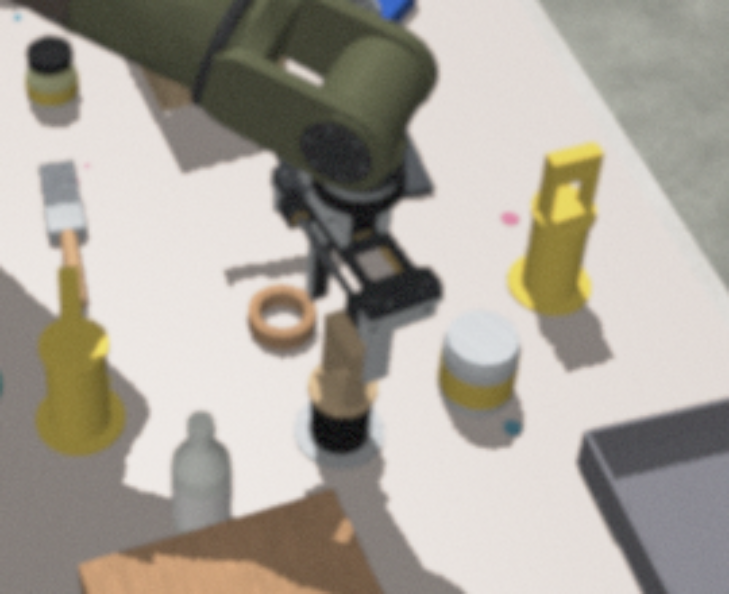

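```bash
python3 -c "
from h import *
a=-1.4;j=np.array([np.cos(a),np.sin(a),0]);T=np.array([543.1,-412.5,114.9])
print('tips',proj('side',[T,T+47*j,T-47*j]), 'tube eye at -413',proj('side',[[544.3,-412.9,142],[544.3,-412.9,0]]))
held(544,-413,8,72)
p,W=cloud('side');h=hsv(p)
for u,v in [(376,325),(376,335),(377,356),(389,335),(389,325),(367,300),(377,345)]: print((u,v),W[v,u].round(0),p[v,u])"
```

```text
tips [[376.61082819 329.87354458]
 [386.12507982 344.37257413]
 [367.50104231 315.98970263]] tube eye at -413 [[377.76407083 322.43491762]
 [374.69966168 359.5259759 ]]
tube axis [ 545.8 -413.7] n 208 black z [ 9.4 54.4] wood z mode [0, 0, 0, 0, 0, 0, 0, 0, 0, 0, 0, 2, 3, 1, 46, 144] 8
(376, 325) [ 537. -420.  144.] [116 103  82]
(376, 335) [ 548. -398.   77.] [110  96  78]
(377, 356) [ 538. -441.   52.] [23 23 15]
(389, 335) [ 550. -473.  167.] [114 117 118]
(389, 325) [ 546. -476.  205.] [111 113 114]
(367, 300) [ 530. -369.  176.] [55 56 59]
(377, 345) [ 545. -419.   66.] [110  95  76]
```

Projections agree: the near finger (px 386,344) sits at y ≈ -473, and the tab lies between the fingers. Close.

Emit:
{"name": "arm_command", "arguments": {
  "steps": [
    [0,[0,-0.1,0],0],
    [0,[0,0,0],0],
    [0,[0,0,0],0],
    [0,[0,0,0],0],
    [0,[0,0,0],0]
  ]
}}

```text
clock: 46.12
eef_pos: [544.8, -413.2, 117.3]
eef_rot: [-3.141, -0.0, -1.4]
wrist_force: [0.5, -0.7, -0.0]
finger_gap: 64.0
```

Emit:
{"name": "arm_command", "arguments": {
  "steps": [
    [0,[0,0,0],0],
    [0,[0,0,0],0],
    [0,[0,0,0],0],
    [0,[0,0,0],0]
  ]
}}

```text
clock: 46.45
eef_pos: [544.7, -413.0, 117.1]
eef_rot: [3.142, 0.0, -1.4]
wrist_force: [-0.1, -0.5, 1.2]
finger_gap: 51.4
```

Emit:
{"name": "arm_command", "arguments": {
  "steps": [
    [0,[0,0,-1],0],
    [0,[0,0,-3],0.1],
    [0,[0,0,-3],0.1],
    [0,[0,0,-3],0],
    [0,[0,0,-2.7],0]
  ]
}}

```text
clock: 46.87
eef_pos: [544.6, -413.0, 246.6]
eef_rot: [-3.141, -0.001, -1.601]
wrist_force: [0.3, -0.3, -1.9]
finger_gap: 51.4
```

```bash
python3 -c "
from h import *
to(449,-86,243,-1.6);st()"
```

```text
t 46.87 pos [ 544.6 -413.   246.6] rot [-3.141e+00 -1.000e-03 -1.601e+00] | tool shift cm -32.4 10.53 0.36 turn -0.001
46.87 [ 544.6 -413.   246.6] [-3.141e+00 -1.000e-03 -1.601e+00] F [ 0.3 -0.3 -1.9] gap 51.4 q [-0.7   0.59  0.98 -0.    1.58  0.9 ]
```

Emit:
{"name": "arm_command", "arguments": {
  "steps": [
    [0,[-2.6,2.5,0],0],
    [0,[-3.5,2,0],0],
    [0,[-3.5,2,0],0],
    [0,[-3.5,2,0],0],
    [0,[-3.5,1.5,0],0]
  ]
}}

```text
clock: 47.28
eef_pos: [447.9, -242.7, 244.4]
eef_rot: [3.142, -0.0, -1.601]
wrist_force: [1.8, -0.5, -1.5]
finger_gap: 51.5
```

Emit:
{"name": "arm_command", "arguments": {
  "steps": [
    [0,[-3.9,0.5,0],0],
    [0,[-3.9,0,0],0],
    [0,[-3.9,0,0],0],
    [0,[-3.0,0,0],0],
    [0,[-1,0,0],0]
  ]
}}

```text
clock: 47.7
eef_pos: [449.0, -83.9, 245.0]
eef_rot: [-3.141, 0.0, -1.597]
wrist_force: [0.4, -1.2, -2.6]
finger_gap: 51.1
```

Emit:
{"name": "arm_command", "arguments": {
  "steps": [
    [0,[0,0,0],0],
    [0,[0,0,0],0],
    [0,[0,0,0],0]
  ]
}}

```text
clock: 47.95
eef_pos: [449.2, -88.1, 244.2]
eef_rot: [-3.142, -0.0, -1.601]
wrist_force: [-0.3, -0.8, -2.7]
finger_gap: 51.7
```

```bash
python3 -c "
from h import *
to(518,-85,243,-1.6);st()
W,w,b=held(447,-85,110,240)
q=W[w];q=q[(q[:,2]>190)&(q[:,2]<215)];print(np.median(q,0),len(q))"
```

```text
t 47.95 pos [449.2 -88.1 244.2] rot [-3.142 -0.    -1.601] | tool shift cm -0.52 -6.86 0.12 turn -0.001
47.95 [449.2 -88.1 244.2] [-3.142 -0.    -1.601] F [-0.3 -0.8 -2.7] gap 51.7 q [-0.27  0.05  1.68 -0.    1.42  1.33]
tube axis [451.8 -88.5] n 231 black z [135.5 182.6] wood z mode [0, 0, 0, 0, 0, 0, 0, 0, 0, 0, 0, 0, 0, 0, 0, 0, 0, 0, 4, 7, 22, 108, 78, 22, 7, 15, 8, 10, 16, 7, 7, 12, 7] 110
[445.21549068 -98.36366051 197.84475442] 253
```

Emit:
{"name": "arm_command", "arguments": {
  "steps": [
    [0,[-0.5,0,0],0],
    [0,[0,-1.5,0],0],
    [0,[0,-1.5,0],0],
    [0,[0,-1.5,0],0],
    [0,[0,0,0],0]
  ]
}}

```text
clock: 48.42
eef_pos: [495.8, -84.0, 243.5]
eef_rot: [3.141, 0.0, -1.601]
wrist_force: [-0.4, 0.1, -2.5]
finger_gap: 51.4
```

Emit:
{"name": "arm_command", "arguments": {
  "steps": [
    [0,[0,-1.3,0],0],
    [0,[0,-0.9,0],0],
    [0,[0,0,0],0],
    [0,[0,0,0],0]
  ]
}}

```text
clock: 48.75
eef_pos: [516.0, -84.3, 243.7]
eef_rot: [3.141, 0.0, -1.6]
wrist_force: [-0.7, -0.2, -2.5]
finger_gap: 51.1
```

```bash
python3 -c "
from h import *
to(519.6,-85,215,-1.6);st()
p,W=cloud('side','s22');import cv2
cv2.imwrite('pics/s22c.png',cv2.resize(p[170:290,270:420,::-1],None,fx=5,fy=5))
held(518,-85,110,190)"
```

```text
t 48.75 pos [516.  -84.3 243.7] rot [ 3.141  0.    -1.6  ] | tool shift cm 0.06 -0.36 2.87 turn -0.0
48.75 [516.  -84.3 243.7] [ 3.141  0.    -1.6  ] F [-0.7 -0.2 -2.5] gap 51.1 q [-0.23  0.2   1.51 -0.    1.43  1.37]
tube axis [518.4 -84.2] n 236 black z [135.5 182.7] wood z mode [0, 0, 0, 0, 0, 0, 0, 0, 0, 0, 0, 0, 0, 0, 0, 0, 0, 1, 2, 5] 110
```

View pics/s22c.png

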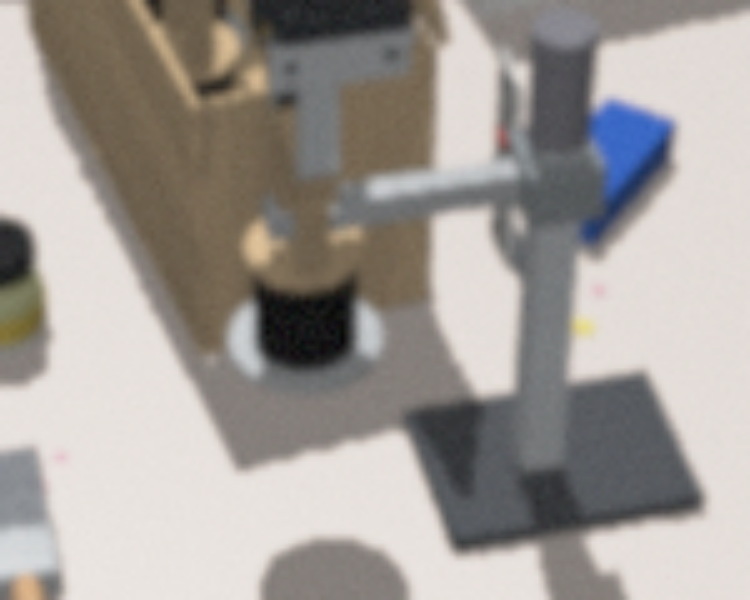

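The tab sits between lip (crop 280,215) and arm (crop 345,205). Lowering 4.6 cm.

Emit:
{"name": "arm_command", "arguments": {
  "steps": [
    [0,[0,0,1.0],0],
    [0,[0,0,1.0],0],
    [0,[0,0,0.7],0],
    [0,[0,0,0.6],0],
    [0,[0,0,0.5],0]
  ]
}}

```text
clock: 49.27
eef_pos: [516.0, -84.1, 205.1]
eef_rot: [3.141, 0.0, -1.6]
wrist_force: [-1.3, 0.1, -0.5]
finger_gap: 51.3
```

Emit:
{"name": "arm_command", "arguments": {
  "steps": [
    [0,[0,0,0.4],0],
    [0,[0,0,0.4],0],
    [0,[0,0,0],0],
    [0,[0,0,0],0],
    [0,[0,0,0],0]
  ]
}}

```text
clock: 49.68
eef_pos: [516.4, -84.2, 198.3]
eef_rot: [-3.141, -0.0, -1.6]
wrist_force: [-1.6, 0.5, -0.4]
finger_gap: 51.6
```

```bash
python3 -c "
from h import *
st();held(518,-85,60,190)"
```

```text
49.68 [516.4 -84.2 198.3] [-3.141 -0.    -1.6  ] F [-1.6  0.5 -0.4] gap 51.6 q [-0.23  0.23  1.58 -0.    1.33  1.37]
tube axis [518.  -84.4] n 216 black z [ 89.4 136.3] wood z mode [0, 0, 0, 0, 0, 0, 0, 0, 0, 0, 0, 0, 0, 0, 0, 0, 0, 0, 0, 1, 5, 23, 95, 79, 19, 11, 7, 7, 10, 8, 6, 15, 4] 60
```

Emit:
{"name": "arm_command", "arguments": {
  "steps": [
    [1,[0,0,0],0],
    [1,[0,0,0],0],
    [1,[0,0,0],0],
    [1,[0,0,0],0],
    [1,[0,0,0],0]
  ]
}}

```text
clock: 50.15
eef_pos: [516.4, -84.1, 198.1]
eef_rot: [-3.141, -0.0, -1.6]
wrist_force: [0.2, 0.7, -0.3]
finger_gap: 81.3
```

Emit:
{"name": "arm_command", "arguments": {
  "steps": [
    [1,[0,0,-1],0],
    [1,[0,0,-1.5],0],
    [1,[0,0,-1.5],0],
    [1,[0,0,-1.5],0],
    [1,[0,0,0],0]
  ]
}}

```text
clock: 50.57
eef_pos: [517.3, -84.3, 256.5]
eef_rot: [-3.137, -0.001, -1.6]
wrist_force: [-0.9, -0.5, 0.9]
finger_gap: 94.0
```

```bash
python3 -c "
from h import *
wait(100,every=25,zlo=50,zhi=125);wait(40,every=3,zlo=50,zhi=125);held(518,-85,60,190);cloud('side','s23');st()"
```

```text
50.62 [517.6 -84.3] pix [249.48 330.2 ]
51.87 [517.7 -83.8] pix [249.26 330.08]
53.12 [517.7 -84.6] pix [249.43 329.92]
54.37 [517.7 -84.1] pix [249.4  330.09]
55.62 [517.3 -84.2] pix [249.34 329.96]
55.77 [517.6 -84. ] pix [249.35 330.23]
55.92 [517.8 -84.3] pix [249.41 330.2 ]
56.07 [517.1 -84. ] pix [249.29 330.02]
56.22 [518.1 -84.3] pix [249.25 329.91]
56.37 [516.8 -84.1] pix [249.31 330.11]
56.52 [517.7 -84.8] pix [249.38 330.08]
56.67 [517.1 -83.9] pix [249.31 330.33]
56.82 [517.2 -84.1] pix [249.41 330.19]
56.97 [517.3 -83.8] pix [249.1  330.11]
57.12 [517.7 -84.2] pix [249.18 330.04]
57.27 [517.  -84.2] pix [249.37 330.04]
57.42 [517.6 -84.2] pix [249.46 330.04]
57.57 [517.6 -84.4] pix [249.34 330.11]
tube axis [517.1 -84.4] n 216 black z [ 86.  133.5] wood z mode [0, 0, 0, 0, 0, 0, 0, 0, 0, 0, 0, 0, 0, 0, 0, 0, 0, 0, 0, 5, 5, 51, 109, 52, 14, 7, 6, 10, 8, 10, 6, 11, 4] 60
57.67 [516.3 -84.1 253. ] [ 3.142  0.    -1.6  ] F [0.1 0.1 0.5] gap 93.8 q [-0.23  0.2   1.49  0.    1.45  1.37]
```

View pics/s23.png

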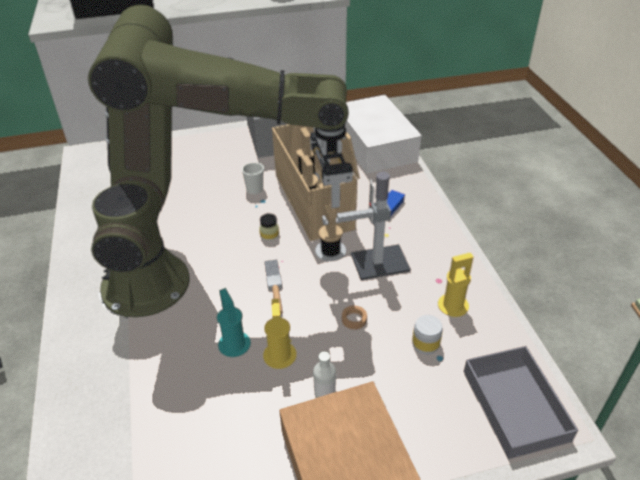

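Eye is at about 192, dipped and still for 7 s. Regrip, lift, slide off.

Emit:
{"name": "arm_command", "arguments": {
  "steps": [
    [1,[0,-0.1,1.5],0],
    [1,[0,0,1.5],0],
    [1,[0,0,1.5],0],
    [1,[0,0,1],0],
    [1,[0,0,0],0]
  ]
}}

```text
clock: 58.08
eef_pos: [516.6, -84.0, 196.1]
eef_rot: [3.139, 0.001, -1.6]
wrist_force: [-0.8, -1.2, 0.4]
finger_gap: 93.9
```

Emit:
{"name": "arm_command", "arguments": {
  "steps": [
    [0,[0,0,0],0],
    [0,[0,0,0],0],
    [0,[0,0,0],0],
    [0,[0,0,0],0],
    [0,[0,0,0],0]
  ]
}}

```text
clock: 58.5
eef_pos: [517.5, -84.2, 198.5]
eef_rot: [-3.141, -0.0, -1.6]
wrist_force: [0.6, -0.3, 0.5]
finger_gap: 64.3
```

Emit:
{"name": "arm_command", "arguments": {
  "steps": [
    [0,[0,0,0],0],
    [0,[0,0,0],0],
    [0,[0,0,0],0],
    [0,[0,0,0],0],
    [0,[0,0,0],0]
  ]
}}

```text
clock: 58.92
eef_pos: [517.3, -84.2, 198.0]
eef_rot: [-3.142, -0.0, -1.6]
wrist_force: [1.5, -0.4, 0.1]
finger_gap: 51.0
```

Emit:
{"name": "arm_command", "arguments": {
  "steps": [
    [0,[0,0,-0.6],0],
    [0,[0,0,-1.2],0],
    [0,[0,0,-1.2],0],
    [0,[0,0,-1.0],0],
    [0,[0,0,-0.8],0]
  ]
}}

```text
clock: 59.33
eef_pos: [517.4, -84.2, 247.1]
eef_rot: [-3.141, -0.0, -1.6]
wrist_force: [0.2, -0.1, -1.9]
finger_gap: 50.9
```

Emit:
{"name": "arm_command", "arguments": {
  "steps": [
    [0,[0,0,0],0],
    [0,[0,0,0],0],
    [0,[0,0,0],0]
  ]
}}

```text
clock: 59.58
eef_pos: [517.1, -84.1, 245.4]
eef_rot: [3.141, 0.0, -1.6]
wrist_force: [0.5, 0.2, -3.2]
finger_gap: 51.2
```

```bash
python3 -c "
from h import *
st()
held(518,-85,110,240)"
```

```text
59.58 [517.1 -84.1 245.4] [ 3.141  0.    -1.6  ] F [ 0.5  0.2 -3.2] gap 51.2 q [-0.23  0.2   1.5   0.    1.44  1.37]
tube axis [516.8 -84.4] n 235 black z [135.  183.4] wood z mode [0, 0, 0, 0, 0, 0, 0, 0, 0, 0, 0, 0, 0, 0, 0, 0, 0, 0, 3, 6, 21, 81, 65, 7, 12, 8, 11, 8, 11, 4, 6, 8, 3] 110
```

Emit:
{"name": "arm_command", "arguments": {
  "steps": [
    [0,[0,1.2,0],0],
    [0,[0,1.5,0],0],
    [0,[0,1.5,0],0],
    [0,[0,1.5,0],0],
    [0,[0,2,0],0]
  ]
}}

```text
clock: 60.05
eef_pos: [439.7, -81.8, 245.3]
eef_rot: [3.141, 0.0, -1.6]
wrist_force: [-0.2, -0.3, -2.5]
finger_gap: 51.1
```

Emit:
{"name": "arm_command", "arguments": {
  "steps": [
    [0,[0,1.0,0],0],
    [0,[0,0,-3],0],
    [0,[0,0,-3],0],
    [0,[0,0,-2],-0.07],
    [0,[0,0,-1],-0.065]
  ]
}}

```text
clock: 60.47
eef_pos: [430.9, -81.8, 338.6]
eef_rot: [-3.139, -0.001, -1.462]
wrist_force: [-0.4, -0.0, -1.8]
finger_gap: 51.2
```

```bash
python3 -c "
from h import *
to(538,123.5,335,-1.465);st()"
```

```text
t 60.47 pos [430.9 -81.8 338.6] rot [-3.139e+00 -1.000e-03 -1.462e+00] | tool shift cm -19.24 -12.88 0.36 turn 0.003
60.47 [430.9 -81.8 338.6] [-3.139e+00 -1.000e-03 -1.462e+00] F [-0.4 -0.  -1.8] gap 51.2 q [-0.27 -0.03  1.54  0.    1.62  1.19]
```

Emit:
{"name": "arm_command", "arguments": {
  "steps": [
    [0,[-3.6,0,0],0],
    [0,[-3.6,0,0],0],
    [0,[-3.0,-2.5,0],0],
    [0,[-3.0,-2.5,0],0],
    [0,[-3.0,-2.5,0],0]
  ]
}}

```text
clock: 60.88
eef_pos: [488.5, 89.3, 336.1]
eef_rot: [-3.141, -0.0, -1.465]
wrist_force: [0.4, -0.4, -1.1]
finger_gap: 51.2
```

Emit:
{"name": "arm_command", "arguments": {
  "steps": [
    [0,[-1.5,-2.7,0],0],
    [0,[-1.3,-2.7,0],0],
    [0,[0,0,0],0],
    [0,[0,0,0],0]
  ]
}}

```text
clock: 61.22
eef_pos: [539.1, 121.6, 334.4]
eef_rot: [3.139, -0.0, -1.464]
wrist_force: [-0.9, 0.3, -2.4]
finger_gap: 51.0
```

```bash
python3 -c "
from h import *
to(538,123.5,335,-1.465);st()
p,W=cloud('side','s24');import cv2
cv2.imwrite('pics/s24c.png',cv2.resize(p[0:300,150:470,::-1],None,fx=2,fy=2))
W,w,b=held(538,123,205,300)
"
```

```text
t 61.22 pos [539.1 121.6 334.4] rot [ 3.139 -0.    -1.464] | tool shift cm -0.2 0.09 -0.06 turn 0.001
61.22 [539.1 121.6 334.4] [ 3.139 -0.    -1.464] F [-0.9  0.3 -2.4] gap 51.0 q [ 0.16  0.25  1.25 -0.    1.65  1.62]
tube axis [536.9 118.7] n 238 black z [226.2 273.6] wood z mode [0, 0, 0, 0, 0, 0, 0, 0, 0, 0, 0, 0, 0, 0, 0, 0, 0, 0, 9, 78, 80, 14, 12, 14] 205
```

View pics/s24c.png

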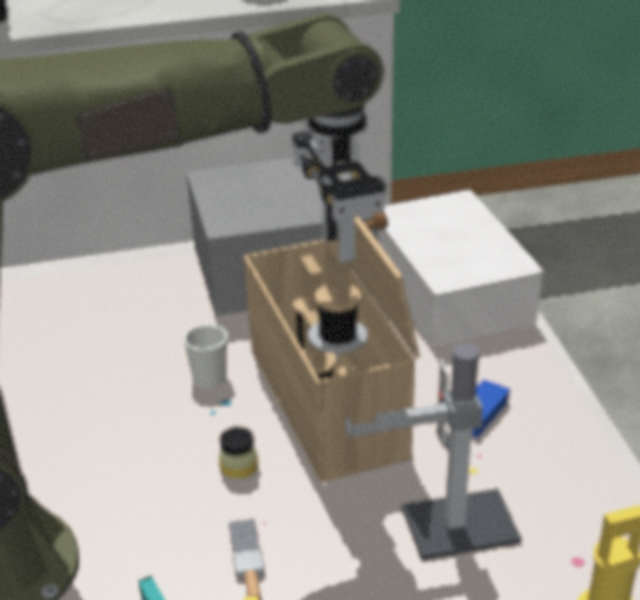

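Emit:
{"name": "arm_command", "arguments": {
  "steps": [
    [0,[-0.2,0,1.5],0],
    [0,[0,0,3],0],
    [0,[0,0,3],0],
    [0,[0,0,3],0],
    [0,[0,0,3],0]
  ]
}}

```text
clock: 61.73
eef_pos: [537.8, 122.2, 200.5]
eef_rot: [-3.14, 0.0, -1.466]
wrist_force: [0.9, 1.0, -2.2]
finger_gap: 50.9
```

Emit:
{"name": "arm_command", "arguments": {
  "steps": [
    [0,[0,0,2.5],0],
    [0,[0,0,2],0],
    [0,[0,0,1],0],
    [0,[0,0,0],0],
    [0,[0,0,0],0]
  ]
}}

```text
clock: 62.15
eef_pos: [538.6, 122.7, 147.2]
eef_rot: [-3.14, 0.0, -1.465]
wrist_force: [0.2, -0.1, -2.1]
finger_gap: 51.0
```

```bash
python3 -c "
from h import *
to(538,123.5,123,-1.465);st()"
```

```text
t 62.15 pos [538.6 122.7 147.2] rot [-3.14   0.    -1.465] | tool shift cm -0.09 0.05 2.42 turn -0.0
62.15 [538.6 122.7 147.2] [-3.14   0.    -1.465] F [ 0.2 -0.1 -2.1] gap 51.0 q [ 0.16  0.34  1.56 -0.    1.24  1.62]
```

Emit:
{"name": "arm_command", "arguments": {
  "steps": [
    [0,[0,0,1],0],
    [0,[0,0,0.7],0],
    [0,[0,0,0.4],0],
    [0,[0,0,0],0],
    [0,[0,0,0],0]
  ]
}}

```text
clock: 62.57
eef_pos: [538.4, 123.0, 125.0]
eef_rot: [3.141, 0.0, -1.465]
wrist_force: [-1.1, 0.1, -2.3]
finger_gap: 51.2
```

Emit:
{"name": "arm_command", "arguments": {
  "steps": [
    [0,[0,0,0.2],0],
    [0,[0,0,0],0],
    [0,[0,0,0],0]
  ]
}}

```text
clock: 62.82
eef_pos: [539.1, 123.0, 123.9]
eef_rot: [-3.139, 0.0, -1.465]
wrist_force: [2.1, 0.6, 5.2]
finger_gap: 51.1
```

Emit:
{"name": "arm_command", "arguments": {
  "steps": [
    [0,[0,0,0.2],0],
    [0,[0,0,0],0],
    [0,[0,0,0],0]
  ]
}}

```text
clock: 63.07
eef_pos: [540.3, 123.0, 123.5]
eef_rot: [-3.136, -0.0, -1.465]
wrist_force: [2.4, -1.9, 15.1]
finger_gap: 51.0
```

Emit:
{"name": "arm_command", "arguments": {
  "steps": [
    [0.75,[0,0,-0.1],0],
    [0.75,[0,0,0],0],
    [0.75,[0,0,0],0],
    [0.75,[0,0,0],0],
    [0.75,[0,0,0],0]
  ]
}}

```text
clock: 63.48
eef_pos: [538.1, 123.0, 121.7]
eef_rot: [3.141, 0.0, -1.465]
wrist_force: [0.4, -0.1, 0.2]
finger_gap: 70.4
```

Emit:
{"name": "arm_command", "arguments": {
  "steps": [
    [0.75,[0,0,-1],0],
    [0.75,[0,0,-3.5],0],
    [0.75,[0,0,-3.5],0],
    [0.75,[0,0,-3.5],0],
    [0.75,[0,0,-3.5],0]
  ]
}}

```text
clock: 63.9
eef_pos: [538.0, 122.9, 274.6]
eef_rot: [-3.141, 0.0, -1.465]
wrist_force: [-0.4, 0.3, 0.3]
finger_gap: 70.5
```

Emit:
{"name": "arm_command", "arguments": {
  "steps": [
    [0.5,[2,2,-2.5],0],
    [0,[2.5,3,0],0],
    [0,[2.5,3,0],0],
    [0,[2.5,3,0],0],
    [0,[0,1,0],0]
  ]
}}

```text
clock: 64.32
eef_pos: [426.6, 13.1, 298.1]
eef_rot: [-3.14, -0.001, -1.467]
wrist_force: [0.3, -0.5, 0.2]
finger_gap: 40.7
```

```bash
python3 -c "
from h import *
st()
for z in(187,167,147): blobs(z)
p,W=cloud('top')
cv2.imwrite('pics/t25c.png',cv2.resize(p[100:340,40:440,::-1],None,fx=2,fy=2))
# knob
h=hsv(p);m=(W[...,0]>600)&(W[...,0]<720)&(W[...,1]>180)&(W[...,1]<300)&(W[...,2]>240)&(W[...,2]<360)&(h[...,2]<110)
n,l,s,c=cv2.connectedComponentsWithStats(m.astype(np.uint8))
for i in range(1,n):
  if s[i,4]>10: print('knob?',np.median(W[l==i],0).round(1),W[l==i].max(0).round(1),s[i,4],c[i])
"
```

```text
64.32 [426.6  13.1 298.1] [-3.140e+00 -1.000e-03 -1.467e+00] F [ 0.3 -0.5  0.2] gap 40.7 q [-0.05 -0.05  1.65 -0.    1.54  1.41]
z 187 [551.7 362.3] [19.1 54.8] 5.0 n 227 crate [ 19.1 121.1] px [112. 208.] 186.4
z 167 [525.7 235.3] [18.6 54.4] 5.9 n 229 crate [-20.2  -2.4] px [172. 223.] 166.6
z 147 [538.7 122.2] [18.7 53.1] 6.4 n 206 crate [ -19.2 -116.3] px [227. 219.] 146.8
knob? [627.1 245.2 324.3] [643.3 261.7 336. ] 244 [143.64754098 158.34016393]
```

View pics/t25c.png

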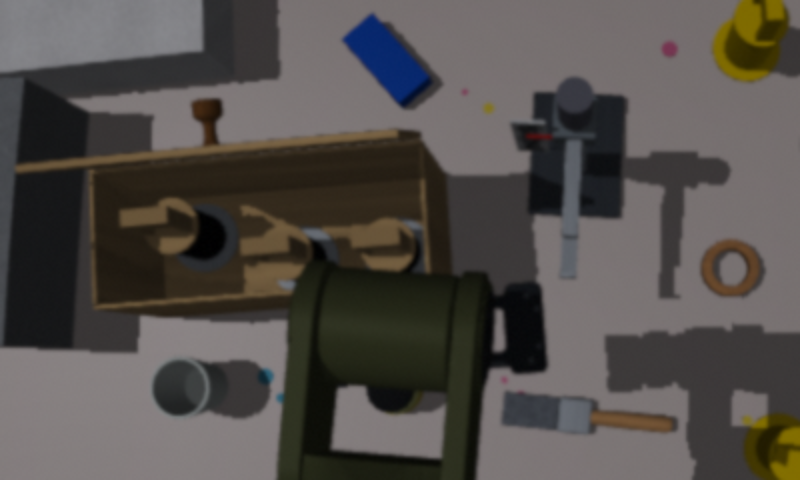

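All three stand upright at crate (19,121), (-20,-2) and (-19,-116). Next the lid: close the fingers, go over it, come down behind it at crate y ≈ -60 (away from the knob), and push.

Emit:
{"name": "arm_command", "arguments": {
  "steps": [
    [0,[0,0,-3.5],0],
    [0,[0,0,-3.8],0],
    [0,[-2,-3,0],0],
    [0,[-2,-3,0],0],
    [0,[0,0,0],0]
  ]
}}

```text
clock: 64.93
eef_pos: [487.9, 65.5, 367.9]
eef_rot: [3.138, 0.001, -1.462]
wrist_force: [-0.4, -0.3, -0.6]
finger_gap: 0.1
```

```bash
cat >> h.py <<'E'
def cw(cx,cy): return 545.5+cx*.9944-cy*.1054, 239.8+cx*.1054+cy*.9944
E
python3 -c "
from h import *
to(*cw(92,-60),372,-1.465);st()"
```

```text
t 64.93 pos [487.9  65.5 367.9] rot [ 3.138e+00  1.000e-03 -1.462e+00] | tool shift cm -10.68 -16.8 -0.41 turn 0.003
64.93 [487.9  65.5 367.9] [ 3.138e+00  1.000e-03 -1.462e+00] F [-0.4 -0.3 -0.6] gap 0.1 q [0.06 0.1  1.34 0.   1.7  1.52]
```

Emit:
{"name": "arm_command", "arguments": {
  "steps": [
    [0,[-2.1,-3.3,-0.4],0],
    [0,[-2.1,-3.3,0],0],
    [0,[-2.1,-3.3,0],0],
    [0,[-2.1,-3.3,0],0],
    [0,[-2.1,-3.3,0],0]
  ]
}}

```text
clock: 65.35
eef_pos: [638.2, 185.9, 372.8]
eef_rot: [3.14, -0.0, -1.464]
wrist_force: [0.0, -0.1, 0.6]
finger_gap: 0.2
```

Emit:
{"name": "arm_command", "arguments": {
  "steps": [
    [0,[0,0,0],0],
    [0,[0,0,0],0]
  ]
}}

```text
clock: 65.52
eef_pos: [638.2, 185.4, 369.6]
eef_rot: [3.136, -0.001, -1.463]
wrist_force: [-0.2, -0.8, 0.6]
finger_gap: 0.3
```

```bash
python3 -c "
from h import *
to(*cw(92,-60),315,-1.465);st()
print(crate(manip.read_state()['eef_pos']))
p,W=cloud('side','s26');import cv2
cv2.imwrite('pics/s26c.png',cv2.resize(p[0:300,150:470,::-1],None,fx=2,fy=2))"
```

```text
t 65.52 pos [638.2 185.4 369.6] rot [ 3.136e+00 -1.000e-03 -1.463e+00] | tool shift cm -0.39 -0.55 5.46 turn 0.002
65.52 [638.2 185.4 369.6] [ 3.136e+00 -1.000e-03 -1.463e+00] F [-0.2 -0.8  0.6] gap 0.3 q [0.23 0.55 0.75 0.   1.84 1.69]
[ 86.5 -63.9]
```

View pics/s26c.png

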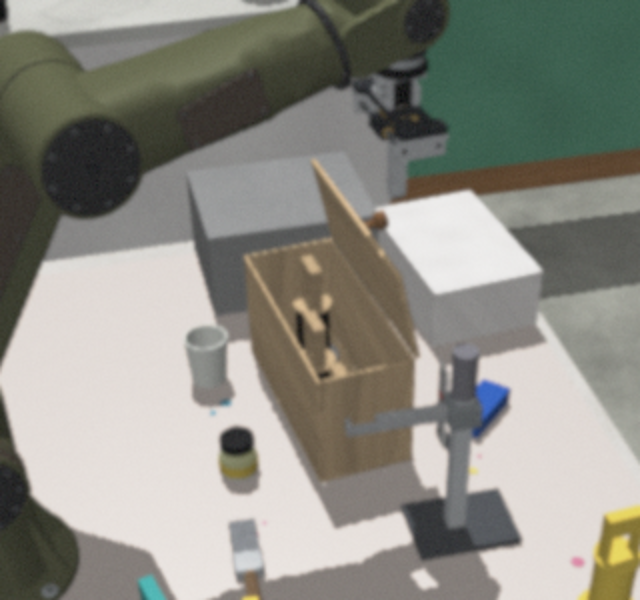

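The closed fingers hover behind the lid (crop (398,180)). Descend behind it.

Emit:
{"name": "arm_command", "arguments": {
  "steps": [
    [0,[0,-0.6,1.5],0],
    [0,[0,0,2],0],
    [0,[0,0,2],0],
    [0,[0,0,0],0],
    [0,[0,0,0],0]
  ]
}}

```text
clock: 65.98
eef_pos: [642.0, 183.4, 320.4]
eef_rot: [-3.141, 0.0, -1.465]
wrist_force: [1.1, 0.7, -0.1]
finger_gap: 0.3
```

```bash
python3 -c "
from h import *
st();print(crate(manip.read_state()['eef_pos']))
p,W=cloud('side','s27');import cv2
cv2.imwrite('pics/s27c.png',cv2.resize(p[0:300,150:470,::-1],None,fx=2,fy=2))"
```

```text
65.98 [642.  183.4 320.4] [-3.141  0.    -1.465] F [ 1.1  0.7 -0.1] gap 0.3 q [ 0.22  0.54  0.88 -0.    1.72  1.69]
[ 90.  -66.2]
```

View pics/s27c.png

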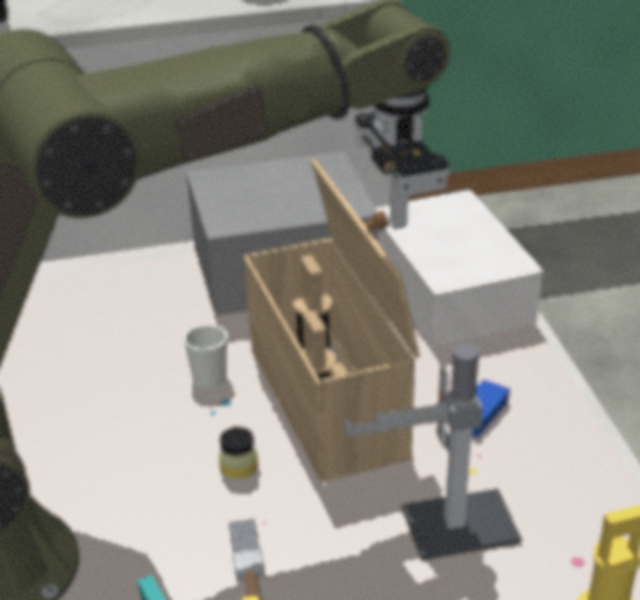

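Push towards -x (tool +y), then follow the lid's arc at about 0.1 rad per row.

Emit:
{"name": "arm_command", "arguments": {
  "steps": [
    [0,[0,0.8,0.1],0],
    [0,[0,0.8,0.1],0],
    [0,[0,0.8,0.1],0],
    [0,[0,0.8,0.1],0],
    [0,[0,0.2,0],0]
  ]
}}

```text
clock: 66.45
eef_pos: [608.5, 180.1, 317.6]
eef_rot: [-3.138, 0.0, -1.465]
wrist_force: [0.8, -0.2, -0.6]
finger_gap: 0.3
```

Emit:
{"name": "arm_command", "arguments": {
  "steps": [
    [0,[0,1.2,0.3],0],
    [0,[0,1.2,0.4],0],
    [0,[0,1.1,0.6],0],
    [0,[0,1.1,0.7],0],
    [0,[0,0,0],0]
  ]
}}

```text
clock: 66.87
eef_pos: [562.4, 175.3, 296.2]
eef_rot: [-3.14, 0.0, -1.465]
wrist_force: [0.1, 0.2, -0.6]
finger_gap: 0.2
```

```bash
python3 -c "
from h import *
st();print(crate(manip.read_state()['eef_pos']))
p,W=cloud('side','s28');import cv2
cv2.imwrite('pics/s28c.png',cv2.resize(p[0:300,150:470,::-1],None,fx=2,fy=2))"
```

```text
66.87 [562.4 175.3 296.2] [-3.14   0.    -1.465] F [ 0.1  0.2 -0.6] gap 0.2 q [0.24 0.34 1.22 0.   1.58 1.7 ]
[ 10.  -65.9]
```

View pics/s28c.png

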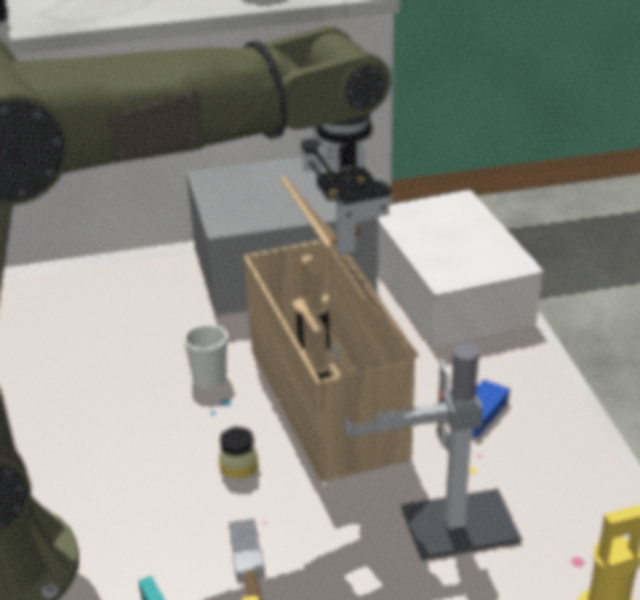

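```bash
python3 -c "
from h import *
p,W=cloud('side')
cv2.imwrite('pics/s29c.png',cv2.resize(p[70:200,250:380,::-1],None,fx=4.6,fy=4.6,interpolation=cv2.INTER_CUBIC))
p,W=cloud('top','t29')
cv2.imwrite('pics/t29c.png',cv2.resize(p[100:340,40:440,::-1],None,fx=2,fy=2))"
```

```text
(no output)
```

View pics/s29c.png

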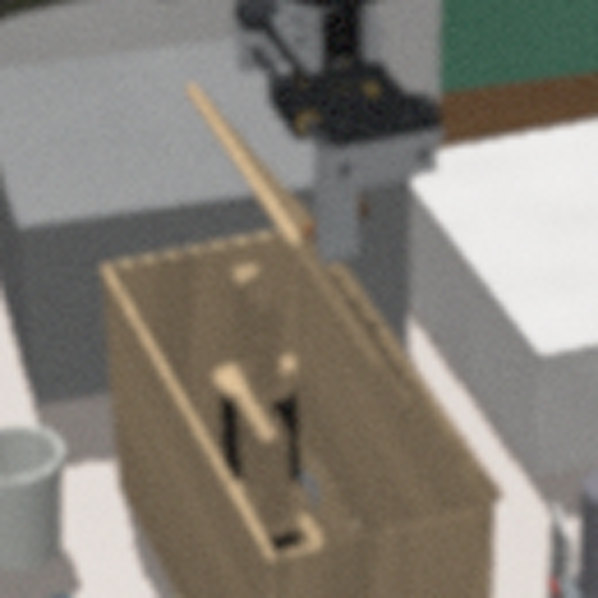

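View pics/t29c.png

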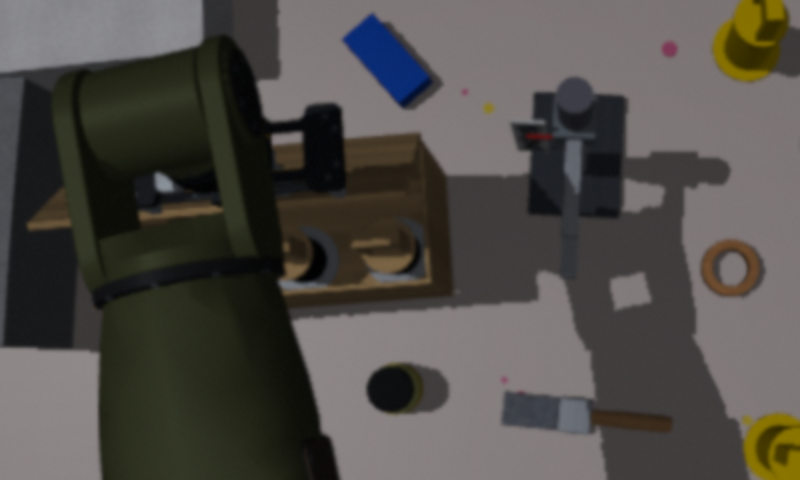

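The lid is seen edge-on: free edge from crop (190,90) to (305,240), near end edge running down to the hinge at (490,490). It follows the finger, so continue down the arc.

Emit:
{"name": "arm_command", "arguments": {
  "steps": [
    [0,[0,1.0,0.8],0],
    [0,[0,0.9,0.9],0],
    [0,[0,0.8,1.0],0],
    [0,[0,0.7,1.0],0],
    [0,[0,0,0],0]
  ]
}}

```text
clock: 67.43
eef_pos: [529.0, 171.7, 257.2]
eef_rot: [3.14, -0.0, -1.465]
wrist_force: [0.6, -0.2, -0.1]
finger_gap: 0.4
```

Emit:
{"name": "arm_command", "arguments": {
  "steps": [
    [0,[0,0.6,1.1],0],
    [0,[0,0.5,1.2],0],
    [0,[0,0.4,1.2],0],
    [0,[0,0,0],0]
  ]
}}

```text
clock: 67.77
eef_pos: [514.4, 170.1, 222.0]
eef_rot: [3.139, -0.0, -1.465]
wrist_force: [0.0, 0.6, -0.1]
finger_gap: 0.3
```

```bash
python3 -c "
from h import *
st();print(crate(manip.read_state()['eef_pos']))
p,W=cloud('side','s30');import cv2
cv2.imwrite('pics/s30c.png',cv2.resize(p[0:300,150:470,::-1],None,fx=2,fy=2))"
```

```text
67.77 [514.4 170.1 222. ] [ 3.139 -0.    -1.465] F [ 0.   0.6 -0.1] gap 0.3 q [0.25 0.26 1.49 0.   1.4  1.72]
[-38.3 -66. ]
```

View pics/s30c.png

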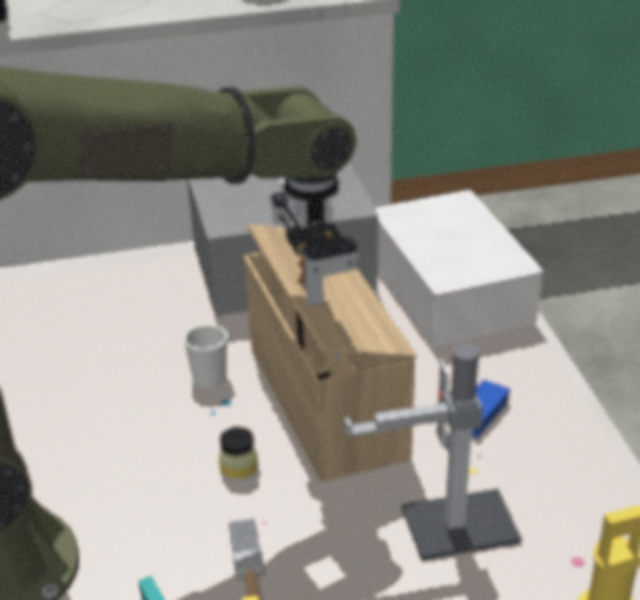

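Emit:
{"name": "arm_command", "arguments": {
  "steps": [
    [0,[0,0.2,0.8],0],
    [0,[0,0.1,0.8],0],
    [0,[0,0,0.5],0],
    [0,[0,0,0],0]
  ]
}}

```text
clock: 68.15
eef_pos: [511.3, 169.8, 200.9]
eef_rot: [3.14, -0.0, -1.465]
wrist_force: [0.3, 0.4, -0.4]
finger_gap: 0.7
```

Emit:
{"name": "arm_command", "arguments": {
  "steps": [
    [0,[0,0,0.2],0],
    [0,[0,0,0.2],0],
    [0,[0,0,0],0]
  ]
}}

```text
clock: 68.4
eef_pos: [511.6, 169.8, 197.9]
eef_rot: [3.142, 0.0, -1.465]
wrist_force: [0.1, 0.5, -0.4]
finger_gap: 0.6
```

```bash
cat >> h.py <<'E'
def lidang():
    p,W=cloud('side');a=np.radians(6.05);D=W[...,:2]-[545.5,239.8]
    cx=D@[np.cos(a),np.sin(a)];cy=D@[-np.sin(a),np.cos(a)];z=W[...,2]
    m=(cx>-70)&(cx<72)&(cy>-170)&(cy<-95)&(z>185)&(z<300)
    k=np.polyfit(cx[m],z[m],1);r=abs(z[m]-np.polyval(k,cx[m]))<4;k=np.polyfit(cx[m][r],z[m][r],1)
    print('lid slope rad',round(float(np.arctan(-k[0])),3),'z at free edge',np.polyval(k,-75).round(1),'at hinge',np.polyval(k,75).round(1),m.sum())
E
python3 -c "
from h import *
st();lidang()"
```

```text
68.4 [511.6 169.8 197.9] [ 3.142  0.    -1.465] F [ 0.1  0.5 -0.4] gap 0.6 q [0.25 0.27 1.53 0.   1.34 1.72]
lid slope rad 0.15 z at free edge 220.4 at hinge 197.7 696
```

Contradictory: the tip is at 198 yet the lid face there measures about 215. Look.

```bash
python3 -c "
from h import *
p,W=cloud('side')
cv2.imwrite('pics/s31c.png',cv2.resize(p[90:230,250:390,::-1],None,fx=4.2,fy=4.2,interpolation=cv2.INTER_CUBIC))
p,W=cloud('top')
cv2.imwrite('pics/t31c.png',cv2.resize(p[130:280,40:290,::-1],None,fx=3,fy=3))"
```

```text
(no output)
```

View pics/s31c.png

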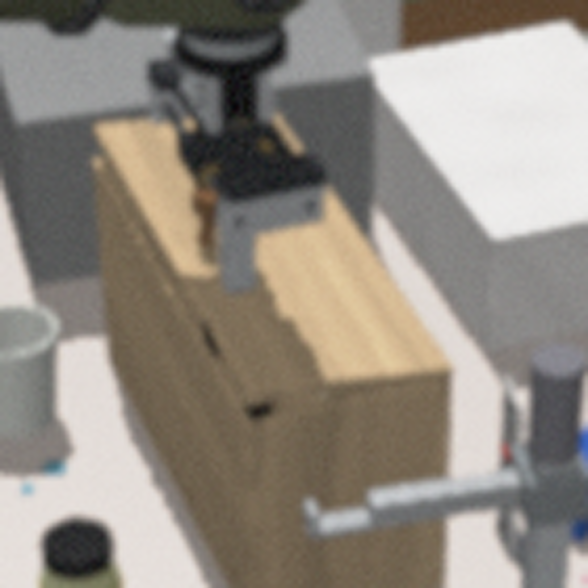

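View pics/t31c.png

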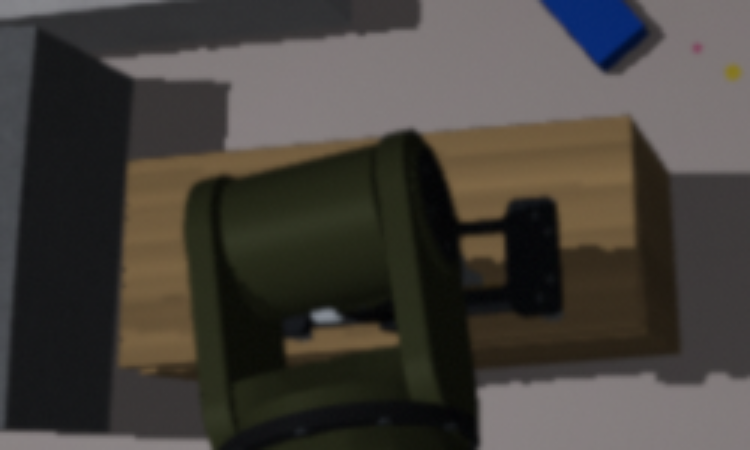

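```bash
python3 -c "
from h import *
lidang()
for n in('side','top'):
    p,W=cloud(n);a=np.radians(6.05);D=W[...,:2]-[545.5,239.8]
    cx=D@[np.cos(a),np.sin(a)];cy=D@[-np.sin(a),np.cos(a)];z=W[...,2]
    for lo,hi in((-170,-130),(-130,-90),(60,110),(110,150),(150,175)):
        out=[]
        for x in range(-75,76,25):
            m=(abs(cx-x)<5)&(cy>lo)&(cy<hi)&(z>150)&(z<260)
            out.append((x,int(m.sum()),round(float(np.median(z[m])),1) if m.any() else None))
        print(n,lo,out)
s=manip.read_state();print(s['wrist_force'],s['effort'].round(1))
print(proj('side',[s['eef_pos']]))
"
```

```text
lid slope rad 0.147 z at free edge 220.5 at hinge 198.2 691
side -170 [(-75, 81, 184.9), (-50, 30, 217.8), (-25, 24, 212.1), (0, 25, 209.4), (25, 25, 206.1), (50, 25, 201.0), (75, 10, 198.4)]
side -130 [(-75, 72, 184.6), (-50, 31, 216.8), (-25, 31, 213.8), (0, 21, 209.8), (25, 24, 206.6), (50, 23, 201.8), (75, 8, 198.2)]
side 60 [(-75, 79, 183.1), (-50, 27, 216.3), (-25, 11, 211.2), (0, 0, None), (25, 0, None), (50, 0, None), (75, 1, 203.3)]
side 110 [(-75, 55, 181.2), (-50, 21, 217.9), (-25, 14, 211.1), (0, 0, None), (25, 0, None), (50, 0, None), (75, 8, 198.4)]
side 150 [(-75, 31, 183.7), (-50, 14, 214.0), (-25, 12, 210.9), (0, 3, 210.3), (25, 0, None), (50, 0, None), (75, 2, 198.4)]
top -170 [(-75, 111, 190.8), (-50, 99, 218.4), (-25, 92, 214.1), (0, 92, 210.7), (25, 95, 206.7), (50, 88, 203.0), (75, 38, 199.4)]
top -130 [(-75, 111, 190.9), (-50, 0, None), (-25, 8, 214.0), (0, 5, 209.1), (25, 84, 207.5), (50, 91, 202.9), (75, 39, 199.7)]
top 60 [(-75, 27, 189.0), (-50, 0, None), (-25, 0, None), (0, 0, None), (25, 0, None), (50, 0, None), (75, 43, 199.3)]
top 110 [(-75, 38, 217.3), (-50, 54, 218.2), (-25, 44, 214.4), (0, 38, 210.5), (25, 33, 206.8), (50, 41, 202.6), (75, 36, 199.2)]
top 150 [(-75, 66, 190.5), (-50, 52, 218.4), (-25, 52, 213.7), (0, 52, 210.2), (25, 50, 206.8), (50, 52, 203.1), (75, 25, 199.0)]
[ 0.21782912 -0.25397785 -0.88610174] [  0.  -51.5 -35.7   0.   -0.1  -0. ]
[[306.58786233 164.08251947]]
```

```bash
python3 -c "
from h import *
print(proj('side',[[642,183.4,320.4],[642,183.4,300],[638.2,185.4,369.6],[562.4,175.3,296.2],[514.4,170.1,222]]))"
python3 - <<'E'
import cv2
a=cv2.imread('pics/s27.png');cv2.imwrite('pics/s27d.png',cv2.resize(a[60:160,300:400],None,fx=5,fy=5))
E
```

```text
[[348.75629187 119.70321336]
 [348.61284144 125.83857097]
 [347.61670323 104.3473661 ]
 [322.61263986 132.22144515]
 [307.30754058 157.1903829 ]]
```

View pics/s27d.png

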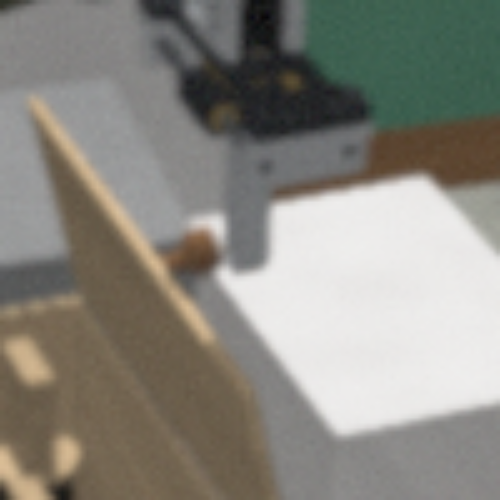

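In free air the visible shut fingertip was also about 18 mm higher than the nominal TCP, so the lid (0.147 rad) is consistent with contact. Keep lowering until force rises.

Emit:
{"name": "arm_command", "arguments": {
  "steps": [
    [0,[0,0,0.5],0],
    [0,[0,0,0.5],0],
    [0,[0,0,0.3],0],
    [0,[0,0,0],0],
    [0,[0,0,0],0]
  ]
}}

```text
clock: 69.12
eef_pos: [511.5, 169.8, 184.8]
eef_rot: [3.141, -0.0, -1.465]
wrist_force: [0.5, -0.3, 0.5]
finger_gap: 0.4
```

```bash
python3 -c "
from h import *
st();lidang()"
```

```text
69.12 [511.5 169.8 184.8] [ 3.141 -0.    -1.465] F [ 0.5 -0.3  0.5] gap 0.4 q [ 0.25  0.28  1.55 -0.    1.31  1.72]
lid slope rad 0.033 z at free edge 203.3 at hinge 198.3 748
```

Emit:
{"name": "arm_command", "arguments": {
  "steps": [
    [0,[0,0,0.2],0],
    [0,[0,0,0.2],0],
    [0,[0,0,0],0],
    [0,[0,0,0],0]
  ]
}}

```text
clock: 69.5
eef_pos: [511.5, 169.8, 180.9]
eef_rot: [3.141, -0.0, -1.465]
wrist_force: [-0.4, 0.6, 0.3]
finger_gap: 0.4
```

```bash
python3 -c "
from h import *
st();lidang()"
```

```text
69.5 [511.5 169.8 180.9] [ 3.141 -0.    -1.465] F [-0.4  0.6  0.3] gap 0.4 q [0.25 0.28 1.56 0.   1.31 1.72]
lid slope rad 0.025 z at free edge 201.5 at hinge 197.7 750
```

Emit:
{"name": "arm_command", "arguments": {
  "steps": [
    [0,[0,0,0.2],0],
    [0,[0,0,0],0],
    [0,[0,0,0],0]
  ]
}}

```text
clock: 69.8
eef_pos: [511.7, 169.9, 179.2]
eef_rot: [-3.141, 0.0, -1.465]
wrist_force: [0.3, 0.4, 2.9]
finger_gap: 0.5
```

Emit:
{"name": "arm_command", "arguments": {
  "steps": [
    [0,[0,0,0.2],0],
    [0,[0,0,0],0],
    [0,[0,0,0],0]
  ]
}}

```text
clock: 70.05
eef_pos: [511.8, 169.9, 179.0]
eef_rot: [-3.14, 0.0, -1.465]
wrist_force: [-5.9, -1.1, 17.6]
finger_gap: 0.5
```

```bash
python3 -c "
from h import *
st();lidang();lidang()"
```

```text
70.05 [511.8 169.9 179. ] [-3.14   0.    -1.465] F [-5.9 -1.1 17.6] gap 0.5 q [ 0.25  0.28  1.56 -0.    1.3   1.72]
lid slope rad 0.042 z at free edge 203.2 at hinge 196.9 774
lid slope rad 0.032 z at free edge 202.2 at hinge 197.4 785
```

Force jumped to 17.6 N, so the lid is on its stop. Retreat and measure properly.

Emit:
{"name": "arm_command", "arguments": {
  "steps": [
    [0,[0,0,-1],0],
    [0,[0,0,-3.5],0],
    [0,[0,0,-3.5],0],
    [0,[2,3,-3],0],
    [0,[2.5,3,0],0]
  ]
}}

```text
clock: 70.57
eef_pos: [460.7, 122.0, 288.2]
eef_rot: [-3.135, 0.001, -1.463]
wrist_force: [1.0, -0.8, 0.6]
finger_gap: 0.6
```

Emit:
{"name": "arm_command", "arguments": {
  "steps": [
    [0,[2.5,3,0],0],
    [0,[3.5,2,0],0],
    [0,[3.9,0,0],0],
    [0,[3.9,0,0],0],
    [0,[0,0,0],0]
  ]
}}

```text
clock: 70.98
eef_pos: [424.5, -26.0, 284.0]
eef_rot: [-3.141, -0.001, -1.47]
wrist_force: [1.0, 0.9, -0.2]
finger_gap: 0.6
```

```bash
python3 -c "
from h import *
st()
for n in('side','top'):
    p,W=cloud(n,n+'32');a=np.radians(6.05);D=W[...,:2]-[545.5,239.8]
    cx=D@[np.cos(a),np.sin(a)];cy=D@[-np.sin(a),np.cos(a)];z=W[...,2]
    for lo,hi in((-170,-50),(50,170)):
        m=(abs(cx)<68)&(cy>lo)&(cy<hi)&(z>185)&(z<215)
        k=np.polyfit(cx[m],z[m],1);print(n,lo,'slope',(-k[0]).round(4),'z-75',np.polyval(k,-75).round(1),'z75',np.polyval(k,75).round(1),m.sum())
    if n=='side': print('hook seat z', [ (x,np.round(np.median(z[(abs(W[...,0]-x)<4)&(abs(W[...,1]+85)<6)&(z>150)&(z<260)]),1)) for x in (510,518,526)])
"
```

```text
70.98 [424.5 -26.  284. ] [-3.141e+00 -1.000e-03 -1.470e+00] F [ 1.   0.9 -0.2] gap 0.6 q [-0.15 -0.05  1.68 -0.    1.51  1.32]
side -170 slope -0.001 z-75 197.9 z75 198.1 1116
side 50 slope 0.0061 z-75 198.8 z75 197.9 447
hook seat z [(510, np.float64(215.2)), (518, np.float64(213.4)), (526, np.float64(215.0))]
top -170 slope 0.0006 z-75 199.4 z75 199.3 3689
top 50 slope -0.0008 z-75 199.2 z75 199.3 3553
```

View pics/side32.png

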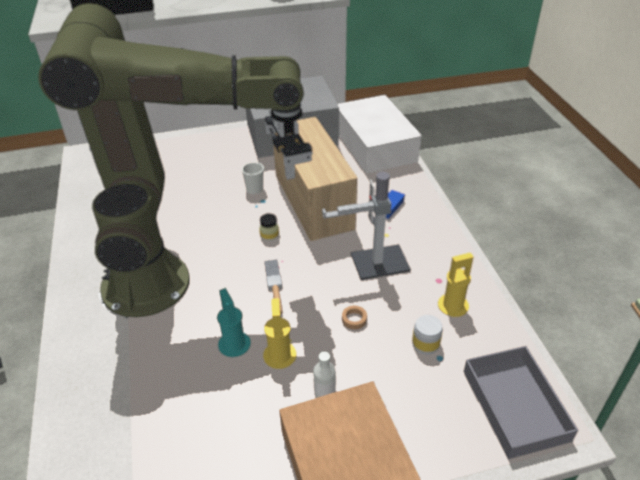

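View pics/top32.png

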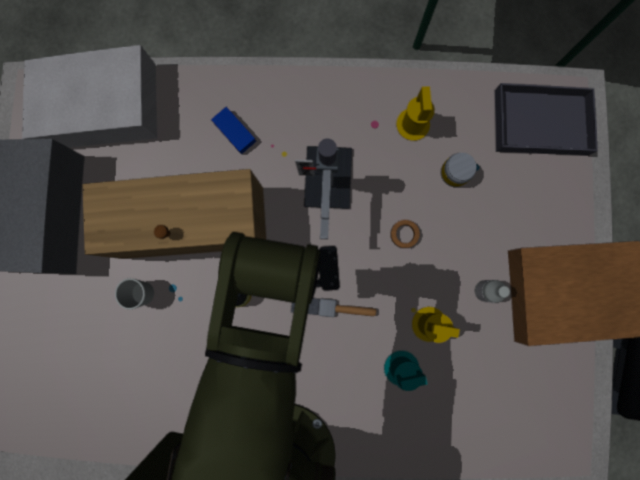

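The lid is flat (slope ≈ 0, top at 199 over its whole length), the hook is back at 215 and empty, the bystanders are in place and the robot touches nothing. Hand in.

Emit:
{"name": "arm_command", "arguments": {
  "steps": [
    [0,[0,0,0],0],
    [0,[0,0,0],0],
    [0,[0,0,0],0],
    [0,[0,0,0],0],
    [0,[0,0,0],0]
  ]
}}

```text
clock: 71.5
eef_pos: [424.6, -20.5, 283.7]
eef_rot: [3.142, 0.0, -1.464]
wrist_force: [-0.4, 0.4, 0.2]
finger_gap: 0.3
```

```bash
python3 -c "
from h import *
st();print(manip.sign_off())"
```

```text
71.5 [424.6 -20.5 283.7] [ 3.142  0.    -1.464] F [-0.4  0.4  0.2] gap 0.3 q [-0.13 -0.05  1.68  0.    1.51  1.33]
the job is handed in; nothing more can be done
None
```

I hung the long, middle and short tubes on the hook in that order, let each go, and saw each hang still for more than a second. I then stood all three in the box, pushed the lid shut along its arc, and handed in at 71.5 s. Sign-off gives no verdict.

- **Last checks:**
  - The lid lies flat: slope at most 0.006 rad, top at 198–199 mm.
  - The hook seat is back at about 215 mm and empty.
  - The bystanders look unmoved in the pictures.
  - The wrist force is about zero.
  - Before the lid closed, the tubes stood upright at box (x, y) = (19, 121), (-20, -2) and (-19, -116) mm. I could not see them afterwards.
- **What did not go as expected:**
  - The long tube shifted about 4 cm inside the box while the middle one was being handled. I took it for the announced knock; it stayed upright and within limits.
  - The middle tube swung a few mm on the hook, so I waited longer for it.
  - The shut fingertips sat about 18 mm higher than the TCP reading when pressing the lid. I went by the lid's measured angle and the contact force instead. With the finger still pressing, the lid read about 0.03–0.04 rad, but after I backed off it read flat.

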